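# Sort the spinning hard drives into the dock and the returns tray

## Robot

A 7-joint arm with a two-finger parallel gripper is mounted at the origin on the work surface. World frame = base frame: x ahead of the robot, y to its left, z up, the work surface at z = 0. Lengths are in m, angles in rad, forces in N, time in s.
With the tool pointing down it reaches from about 0.4 to 0.85 m from the base axis. Payload 4.5 kg.
Tool frame: the origin (TCP) lies midway between the tips of the shut fingers; the grasp point (between the pads) lies 19 mm behind it; z points along the fingers, y is the line along which they close (so a half turn about z gives the same grasp; the last joint's range is limited). The gripper opens to 88 mm and grips with 3 to 60 N. Pads are 18 mm wide; open, the fingers measure 123 mm over their backs; the gripper's body (75 mm by 187 mm) begins 45 mm behind the grasp point.
Start: joints at [-1.111, 0.689, -0.195, 1.565, 0.157, 0.902, -0.215], TCP at [0.258, 0.569, 0.202] pointing down, gripper open.
Joint ranges: [-3.01, 3.01], [-0.46, 2.08], [-1.47, 1.51], [0.13, 2.56], [-1, 4.14], [0.04, 2.09], [-2.66, 2.66]. Speed limits (rad/s): [2.57, 2.57, 3.14, 3.14, 3.14, 3.14, 3.14].

## Interface

Orientations are given as a unit quaternion [x, y, z, w].
In Python, from plant import sensors, eyes, finish_job gives the robot as it stands.
- The arm moves only by the tool send_rows, never from a script. Its argument "rows" is text: rows parted by semicolons, each of 4 numbers parted by spaces: the shift along the tool's x, y, z normalised to -1 to 1, where 1 is 30 cm, then the turn about the tool's z normalised to -1 to 1, where 1 is 2 pi rad. A call has 1 to 10 rows; each row is the pose to reach, as a shift and turn from the pose commanded when the call began, along the tool's axes at that moment, turning the shorter way round; what a row does not reach only later rows make up. A row lasts 1/12 s, in which the tool goes at most 41.7 mm and 7.16 degrees, less where a joint would pass 70% of its speed; a pose out of reach is approached as far as the arm can. A call with a number of a shift or a turn outside -1 to 1 is refused whole. A call with a gripper value outside its range is refused whole. "jaw" is the closure, from -1 (fully open) to 1 (shut), set as the call begins (left out, the last holds). The fingers move at their own pace and stop on an object; "force" is the grip in N (left out, the last holds). Time passes only in rows, so rows that repeat a pose let the fingers close. It gives the time, the measured TCP pose, the force, the opening and the grip force at its end, in the units of the state.
- sensors.get_state(): the state, without advancing time (a new reading comes with each control period).
- eyes.snapshot(name): name is "scene" or "top" or "wrist"; returns (picture, depth): 384x512x3 uint8, red, green, blue; 384x512 float32, m along the optical axis (not along the pixel's ray), 0 where there is no reading.
- eyes.calibration(name): a dict with "fov_y" (degrees; the focal length in pixels is half the picture's height over the tangent of half this angle, whatever the lens; pixels are square), "cx", "cy" (the principal point, pixels), "dist_coeffs" ([k1, k2, p1, p2, k3] as OpenCV has them; the pictures are not rectified), "world_from_camera" (4x4, takes a point from camera to world coordinates). Camera axes: x right, y down, z forward; pixel columns grow to the right and rows downward; lengths in m; the calibration is good to about 2 mm. A picture is of the moment at which its call begins: read the wrist's pose just before it. calibration takes no time and is no camera call; for the wrist camera it gives the pose at the moment of the call.
- finish_job(): hands the job in; it is judged then, once.
The state is a dict: "clock": time; "q": joint angles; "qd": joint speeds; "joint_torque": joint torques, N m; "tool_pos": TCP position; "eef_rot": TCP orientation; "contact_force": force on the tool from outside, world axes, zero at the start; "moment": the same for the moment, N m; "opening": opening from 0.0 (shut) to 1.0 (fully open); "finger_force": force on a finger pad.
Only numpy, scipy, OpenCV 4.12 (cv2) and the standard library are available. Lean on these libraries where they do the work, as an engineer would, in place of code of your own. Each camera call takes 0.05 s, during which the arm holds its last target. There are 200 camera calls.

## Task

The portable hard drives on this desk have been tested and are still spinning, so slide them flat along the desk without lifting or tipping them. Slide the good one (round paper sticker) fully home into the bay of the backup dock and swing the dock's latch lever shut across its end; slide both failed ones (long strip sticker) right into the open-fronted mail tray. Leave the mouse and the other things around them where they are.

Things in the scene. Friction and masses are not known exactly. Their poses are not given: they have to be found in the camera images.
- drive_a: The good hard drive: a ROUND white paper sticker (46 mm across) in the middle of its top. Flat black slab 110 x 80 x 20 mm high, 0.18 to 0.35 kg, loose and flat on the desk, too wide for most grippers. Origin: middle of its underside; x along the 110 mm length to the socket end (at the start world +y within 0.26 rad), y across the 80 mm width, z up.
- drive_b: A failed hard drive: a LONG STRIP white paper sticker (76 x 14 mm, lengthwise) on its top. Flat black slab 110 x 80 x 20 mm high, 0.18 to 0.35 kg, loose and flat on the desk, too wide for most grippers. Origin: middle of its underside; x along the 110 mm length to the socket end (at the start world +y within 0.26 rad), y across the 80 mm width, z up.
- drive_c: The other failed hard drive: the same LONG STRIP sticker (76 x 14 mm, lengthwise) on its top. Flat black slab 110 x 80 x 20 mm high, 0.18 to 0.35 kg, loose and flat on the desk, too wide for most grippers. Origin: middle of its underside; x along the 110 mm length to the socket end (at the start world +y within 0.26 rad), y across the 80 mm width, z up.
- dock: Aluminium backup dock fixed at the robot's left. Origin on the desk; x points INTO the bay (world +y within 0.1 rad), y roughly world -x. The bay is open above and in front: y = -44 to +44 mm, mouth at x = -60, stop wall at x = +52 mm, no floor step. Cheeks 30 mm high, out to y = +-66 mm; the housing behind is 44 mm high and ends at x = +108 mm.
- dock_mouth (a point): Middle of the bay's mouth at desk height; axes as dock (x points into the bay). Over the first 30 mm the cheeks taper from about 106 mm apart at the mouth to 88 mm.
- dock_home (a point): Where a drive's origin lies when it is fully home, its end against the stop wall and its outer end 2 mm inside the mouth; axes as dock. Drives go in end first (80 mm wide end leading).
- latch (a joint): Angle of the dock's steel latch lever, rad. 0 = shut: the arm lies across the mouth, pointing along dock +y, and squeezes home a drive that is a few mm out. It swings outwards, anticlockwise from above; at 1.57 it points straight out of the dock (dock -x); stop at 2.3. Starts at 0.35 to 1.9; under about 1.4 it bars the way. Stays where left (friction 0.10 N m, 1.1 N at the tip).
- latch_pivot (a point): Upright pivot of the latch lever, at dock x = -67, y = -55 mm. The arm is 12 mm thick, 7 to 19 mm above the desk, 90 mm from the pivot to its end; shut, its inner face is 1 mm outside the mouth. Hub radius 11 mm; a round cam lobe, radius 8 mm, sits on the arm 26 mm from the pivot.
- latch_tip (a point): On the latch lever's black upright finger post (14 mm across, 6 to 34 mm above the desk), 90 mm from the pivot; this point is 20 mm above the desk.
- tray: Long narrow grey sheet-steel mail tray fixed at the robot's right, open above and at its front end, no step. Inside 116 mm wide, 250 mm deep; walls 3 mm thick, 40 mm high. Origin on the desk in the middle of the inside; x points INTO the tray (world -y within 0.1 rad), mouth at x = -125 mm, end wall at x = +125 mm.
- tray_mouth (a point): Middle of the tray's open end at desk height; axes as tray (x points into the tray). Two drives fit in the tray only one behind the other, lengthwise (2 x 110 mm in 250 mm); the second may push the first deeper.
- mouse: White computer mouse, a bystander, loose among the drives: 104 x 56 x 34 mm high, origin in the middle of its underside, x along its length (roughly along world y). Must not be shoved.
- card_case: Grey memory-card case, loose bystander, 95 (x) x 65 (y) x 20 mm high, origin in the middle of its underside.
- phone: Black phone lying flat, loose bystander, 150 (x) x 72 (y) x 8 mm, origin in the middle of its underside.
- mug: White mug, loose bystander, 82 mm in diameter and 95 mm high with a handle at its +y side, origin in the middle of its underside.
- lens: Black camera lens standing upright, loose bystander, 78 mm in diameter and 88 mm high, origin in the middle of its underside.
- succulent: Small succulent in a terracotta pot, loose bystander, 72 mm in diameter, pot 62 mm and leaves 97 mm high with the leaves, origin in the middle of its underside.
There are look-alikes about, which are no part of the job. What is shaped like the drive_b but green or orange is not meant.

How it is judged:
At the end, for the whole second after the job is handed in: Round-sticker drive flat in the dock, within 5 mm of fully home and 8 mm of the bay's middle; latch under 0.1 rad. Both strip-sticker drives flat in the tray, at most 7 mm standing out of its mouth, origins within 30 mm of its middle line. All at rest (x of drive_a in the frame of dock_home between -0.005 and 0.006 m and y of drive_a in the frame of dock_home between -0.008 and 0.008 m and angle between the x axis of drive_a and the x axis of dock, either way round below 0.12 rad and height (world z) of each of drive_a, drive_b, drive_c below 0.006 m and linear speed of each of drive_a, drive_b, drive_c below 0.01 m/s and value of joint latch below 0.1 rad and x of drive_b in the frame of tray_mouth between 0.048 and 0.205 m and y of drive_b in the frame of tray_mouth between -0.03 and 0.03 m and x of drive_c in the frame of tray_mouth between 0.048 and 0.205 m and y of drive_c in the frame of tray_mouth between -0.03 and 0.03 m); the robot touches nothing.
It fails at once if A hard drive was lifted off the desk (over 15 mm) or tipped (over 0.25 rad) ((height (world z) of drive_a above 0.015 m or angle between drive_a's own z axis and vertical above 0.25 rad) or (height (world z) of drive_b above 0.015 m or angle between drive_b's own z axis and vertical above 0.25 rad) or (height (world z) of drive_c above 0.015 m or angle between drive_c's own z axis and vertical above 0.25 rad)).
It fails at once if The mouse, card case or phone was shoved more than 30 mm (distance of any of mouse, card_case, phone from where it was at the start of the episode above 0.03 m).
It fails at once if The mug, lens or potted succulent was shoved more than 20 mm (distance of any of mug, lens, succulent from where it was at the start of the episode above 0.02 m).
It also fails if it takes over 72 s, if anything falls off the work surface, if the arm or the gripper's body presses on something with over 40 N, if the wrist force passes 120 N, or if a joint passes its speed limit or range.

## Working session

There is one attempt and no reset: what is moved stays moved. The work goes in short steps, Python scripts to look and compute and a tool call to move; the robot and the scene stay as the last step left them, time stands still between calls to the robot, and variables do not carry over. Pictures are saved under pics/ and viewed, at most 10 in all, crops included, and the job is handed in when it is done.

Besides the shell and the picture viewer there is one more tool, called as name(argument=value, ...) on one line, values as JSON. send_rows: Moves the arm, as the interface text tells. Scaled input: -1 to 1 covers 30 cm each way for a shift and 2 pi rad each way for a turn. Its arguments: {"type":"object","properties":{"rows":{"type":"string"},"jaw":{"type":"number"},"force":{"type":"number"}},"required":["rows"]}

```bash
mkdir -p pics; ls
python3 - <<'E'
from plant import sensors, eyes
import cv2,numpy as np
s=sensors.get_state(); print({k:np.round(v,3) for k,v in s.items()})
for n in ("top","scene"):
    p,d=eyes.snapshot(n); cv2.imwrite(f"pics/{n}0.png",cv2.cvtColor(p,cv2.COLOR_RGB2BGR)); np.save(f"pics/{n}0d.npy",d)
    print(n,eyes.calibration(n))
E
```

```text
pics
{'clock': np.float64(0.0), 'q': array([-1.111,  0.69 , -0.195,  1.566,  0.157,  0.902, -0.215]), 'qd': array([-0.   ,  0.002, -0.003,  0.002, -0.   ,  0.001,  0.001]), 'joint_torque': array([ 0.0000e+00, -5.2755e+01, -1.2670e+00, -1.5343e+01, -5.3000e-02,
        6.0000e-03,  0.0000e+00]), 'tool_pos': array([0.258, 0.569, 0.201]), 'eef_rot': array([ 0.211,  0.977, -0.001, -0.   ]), 'contact_force': array([ 0.767, -0.099,  0.053]), 'moment': array([-0.031, -0.035,  0.03 ]), 'finger_force': np.float64(0.0), 'opening': np.float64(0.997)}
top {'fov_y': 43.9422186988651, 'cx': 249.25753142506602, 'cy': 188.34316889259514, 'dist_coeffs': array([-0.00974426,  0.        ,  0.        ,  0.        ,  0.        ]), 'world_from_camera': array([[ 0.02596707, -0.99260835,  0.11855118,  0.35664811],
       [-0.99946063, -0.02816356, -0.01688999,  0.0248765 ],
       [ 0.02010396, -0.11804865, -0.99280428,  1.45994688],
       [ 0.        ,  0.        ,  0.        ,  1.        ]])}
scene {'fov_y': 43.673639835990784, 'cx': 261.34730309390704, 'cy': 190.19366329515546, 'dist_coeffs': array([-0.17620378,  0.        ,  0.        ,  0.        ,  0.        ]), 'world_from_camera': array([[-4.39445867e-02,  7.59635423e-01, -6.48862773e-01,
         1.29606807e+00],
       [ 9.99033139e-01,  3.42516549e-02, -2.75610326e-02,
         3.71996930e-02],
       [ 1.28828711e-03, -6.49446571e-01, -7.60406136e-01,
         9.82157053e-01],
       [ 0.00000000e+00,  0.00000000e+00,  0.00000000e+00,
         1.00000000e+00]])}
```

View pics/top0.png

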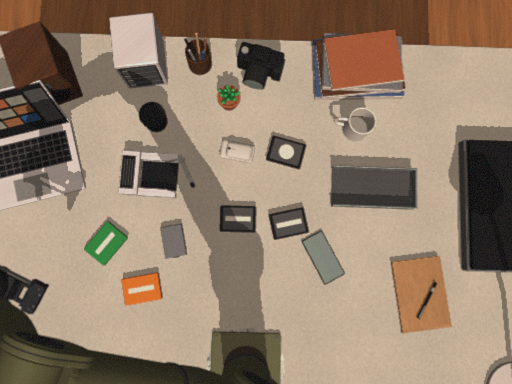

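View pics/scene0.png

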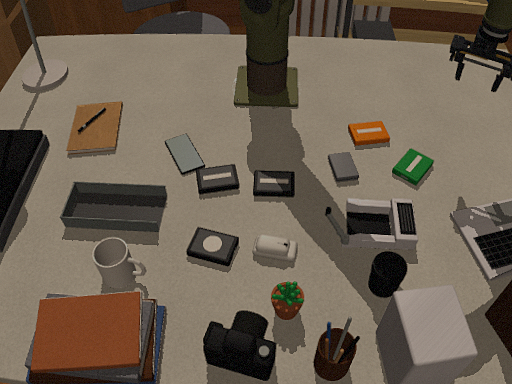

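The top picture shows drive_a (round sticker) at (286,152), the mouse at (237,149), strip drives at (238,218) and (288,222). The dock is at (150,175) with its mouth to the right and the lever from about (181,155) to (192,185). The tray is at (373,187) with its mouth at about (331,187), and the phone is at (323,257).

```bash
cat > h.py <<'E'
from plant import sensors, eyes
import cv2,numpy as np
def ray(n,uv,z,c=None):
    c=c or eyes.calibration(n); f=192/np.tan(np.radians(c['fov_y']/2))
    K=np.array([[f,0,c['cx']],[0,f,c['cy']],[0,0,1]])
    p=cv2.undistortPoints(np.float64(uv).reshape(-1,1,2),K,c['dist_coeffs'])[:,0]
    T=c['world_from_camera']; d=np.c_[p,np.ones(len(p))]@T[:3,:3].T; o=T[:3,3]
    return (o+d*((z-o[2])/d[:,2])[:,None])
def cloud(n,d,c=None):
    c=c or eyes.calibration(n); f=192/np.tan(np.radians(c['fov_y']/2))
    K=np.array([[f,0,c['cx']],[0,f,c['cy']],[0,0,1]])
    v,u=np.mgrid[:384,:512]; p=cv2.undistortPoints(np.float64(np.dstack([u,v])).reshape(-1,1,2),K,c['dist_coeffs'])[:,0]
    T=c['world_from_camera']; P=np.c_[p,np.ones(len(p))]*d.reshape(-1,1)
    return (P@T[:3,:3].T+T[:3,3]).reshape(384,512,3)
def warp(n,p,z,x0=.25,x1=.85,y0=-.45,y1=.45,s=1000):
    # ortho picture at plane z: columns -> -y, rows -> -x, 1 px = 1/s m
    c=eyes.calibration(n); f=192/np.tan(np.radians(c['fov_y']/2))
    K=np.array([[f,0,c['cx']],[0,f,c['cy']],[0,0,1]])
    X=x1-np.arange(int((x1-x0)*s))/s; Y=y1-np.arange(int((y1-y0)*s))/s
    yy,xx=np.meshgrid(Y,X); W=np.dstack([xx,yy,np.full_like(xx,z)]).reshape(-1,3)
    T=np.linalg.inv(c['world_from_camera']); r,_=cv2.Rodrigues(T[:3,:3])
    uv,_=cv2.projectPoints(W,r,T[:3,3],K,c['dist_coeffs']); uv=uv.reshape(*xx.shape,2).astype(np.float32)
    return cv2.remap(p,uv[...,0],uv[...,1],cv2.INTER_CUBIC)
E
python3 - <<'E'
from h import *
p=cv2.imread('pics/top0.png'); d=np.load('pics/top0d.npy'); C=cloud('top',d)
z=C[...,2]; print('desk noise',np.std(z[240:300,240:280]),np.median(z[240:300,240:280]))
m=((z>.010)&(z<.3)&(d>0)).astype(np.uint8)
n,l,st,ce=cv2.connectedComponentsWithStats(m)
for i in range(1,n):
    if st[i,4]<60 or st[i,0]<70 or st[i,0]>440: continue
    P=C[l==i]; r=cv2.minAreaRect(np.float32(P[:,:2])); print(np.round(ce[i]),st[i,4],'zmed %.3f max %.3f'%(np.median(P[:,2]),P[:,2].max()),np.round(r[0],4),np.round(r[1],3),round(r[2],1))
w=warp('top',p,.02)
g=cv2.cvtColor(w,cv2.COLOR_BGR2GRAY)
# stickers
for name,(u,v) in dict(a=(286,152),b=(238,218),c=(288,222)).items():
    X=ray('top',[[u,v]],.02)[0]; cx,cy=int((.45-X[1])*1000),int((.85-X[0])*1000)
    for nm,q in (('white',(g>150)),('dark',(g<75))):
        q=q[cy-75:cy+75,cx-75:cx+75].astype(np.uint8); 
        cs,_=cv2.findContours(q,cv2.RETR_EXTERNAL,cv2.CHAIN_APPROX_NONE)
        for k in cs:
            if cv2.contourArea(k)>600:
                r=cv2.minAreaRect(k); print(name,nm,'xy',round(.85-(cy-75+r[0][1])/1000,4),round(.45-(cx-75+r[0][0])/1000,4),np.round(r[1],1),round(r[2],1))
for y in range(-4,5): cv2.putText(w,f'{y}',(450-100*y,12),0,.4,(0,0,255)); cv2.line(w,(450-100*y,0),(450-100*y,600),(0,0,255),1)
for x in range(3,9): cv2.line(w,(0,850-100*x),(900,850-100*x),(255,0,0),1)
cv2.imwrite('pics/w0.png',w[:, :800])
E
```

```text
desk noise 0.09866651833028439 -0.00010826122191531784
[138.  50.] 3533 zmed 0.187 max 0.198 [0.9141 0.3372] [0.161 0.127] 8.7
[358.  66.] 5851 zmed 0.095 max 0.107 [ 0.9203 -0.3313] [0.199 0.284] 3.8
[198.  55.] 732 zmed 0.076 max 0.170 [0.9261 0.1667] [0.076 0.076] 55.7
[260.  64.] 1624 zmed 0.080 max 0.117 [ 0.8995 -0.019 ] [0.144 0.112] 76.3
[229.  97.] 462 zmed 0.064 max 0.099 [0.8018 0.0705] [0.07 0.07] 19.3
[153. 116.] 652 zmed 0.083 max 0.097 [0.7325 0.2955] [0.076 0.076] 76.5
[357. 123.] 665 zmed 0.065 max 0.103 [ 0.7385 -0.3167] [0.106 0.083] 49.1
[286. 152.] 915 zmed 0.020 max 0.031 [ 0.6461 -0.1101] [0.11  0.082] 75.7
[237. 151.] 584 zmed 0.029 max 0.042 [0.6442 0.0412] [0.103 0.056] 80.3
[145. 173.] 1624 zmed 0.037 max 0.054 [0.5629 0.2793] [0.225 0.133] 88.1
[386. 185.] 637 zmed 0.038 max 0.050 [ 0.5428 -0.3798] [0.259 0.125] 89.4
[238. 218.] 947 zmed 0.020 max 0.031 [0.4363 0.0331] [0.11 0.08] 89.6
[289. 223.] 952 zmed 0.020 max 0.030 [ 0.4262 -0.1218] [0.08 0.11] 13.5
[105. 243.] 1006 zmed 0.020 max 0.030 [0.3516 0.4276] [0.081 0.111] 53.2
[173. 241.] 693 zmed 0.019 max 0.029 [0.3633 0.2248] [0.097 0.066] 12.9
[421. 295.] 3429 zmed 0.018 max 0.038 [ 0.2235 -0.5233] [0.212 0.152] 8.6
[141. 289.] 1027 zmed 0.020 max 0.031 [0.2192 0.3133] [0.081 0.111] 11.7
[247. 355.] 2504 zmed 0.016 max 0.300 [ 0.0291 -0.0021] [0.143 0.205] 0.0
a white xy 0.6455 -0.1085 [149. 149.] 90.0
a dark xy 0.6459 -0.1081 [108.4  80.8] 14.0
b white xy 0.44 0.0155 [146. 113.] 90.0
b dark xy 0.436 0.0345 [ 80. 109.] 90.0
c white xy 0.4305 -0.1185 [149. 149.] -0.0
c dark xy 0.4273 -0.1201 [ 78.5 107.4] 76.6
```

View pics/w0.png

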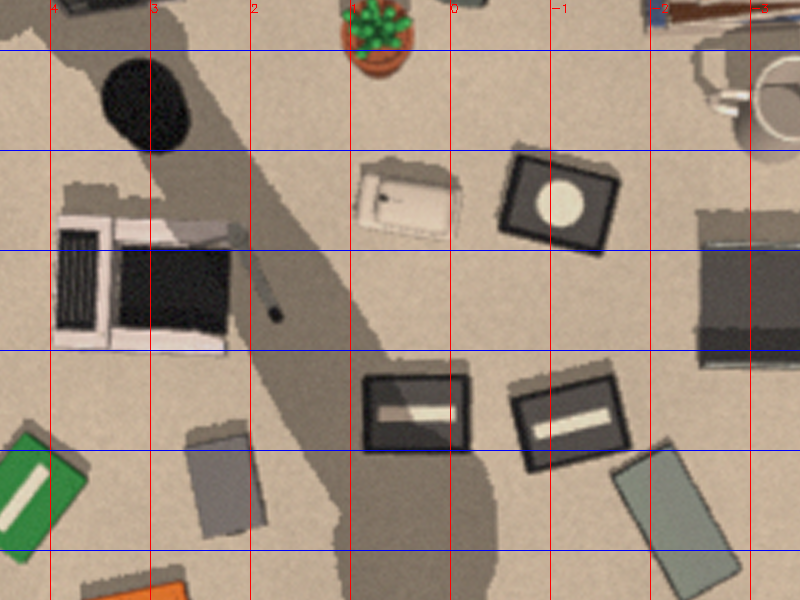

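The rectified view shows the lever's pivot near (0.615, 0.213) and its post near (0.535, 0.175), so the latch is at about 0.45 rad and bars the bay. Next I'll fit the dock, tray and lever more finely.

Run:
```python
from h import *
p=cv2.imread('pics/top0.png'); d=np.load('pics/top0d.npy'); C=cloud('top',d)
def crop(z,x0,x1,y0,y1,s):
    w=warp('top',p,z,x0,x1,y0,y1,s)
    for y in np.arange(np.ceil(y0*50)/50,y1,.02): 
        c=int((y1-y)*s); cv2.line(w,(c,0),(c,6),(0,0,255),1); cv2.putText(w,f'{y:.2f}'[-3:],(c,16),0,.35,(0,0,255))
    for x in np.arange(np.ceil(x0*50)/50,x1,.02): 
        c=int((x1-x)*s); cv2.line(w,(0,c),(6,c),(255,0,0),1); cv2.putText(w,f'{x:.2f}'[-3:],(8,c+4),0,.35,(255,0,0))
    return w
A=crop(.030,.48,.65,.14,.40,2000); B=crop(.040,.46,.63,-.52,-.23,2000)
h=max(A.shape[1],B.shape[1]); pad=lambda a:cv2.copyMakeBorder(a,0,4,0,h-a.shape[1],cv2.BORDER_CONSTANT)
cv2.imwrite('pics/dt.png',cv2.resize(np.vstack([pad(A),pad(B)])[:600*2],None,fx=.85,fy=.85))
# height-based fits
def sel(zl,zh,x0,x1,y0,y1):
    m=(C[...,2]>zl)&(C[...,2]<zh)&(C[...,0]>x0)&(C[...,0]<x1)&(C[...,1]>y0)&(C[...,1]<y1); return C[m]
for nm,a in dict(dock=(.022,.06,.47,.66,.235,.41),hous=(.038,.055,.47,.66,.235,.41),tray=(.025,.055,.45,.64,-.53,-.23)).items():
    P=sel(*a); r=cv2.minAreaRect(np.float32(P[:,:2])); print(nm,len(P),np.round(r[0],4),np.round(r[1],4),round(r[2],2))
P=sel(.022,.045,.5,.58,.14,.2); print('post',len(P),P.mean(0) if len(P) else 0)
```

```text
dock 1336 [0.5639 0.313 ] [0.1577 0.1328] 88.4
hous 779 [0.5657 0.3619] [0.0573 0.1315] 87.83
tray 465 [ 0.5428 -0.3798] [0.259  0.1252] 89.37
post 25 [0.54401697 0.17877135 0.03119597]
```

View pics/dt.png

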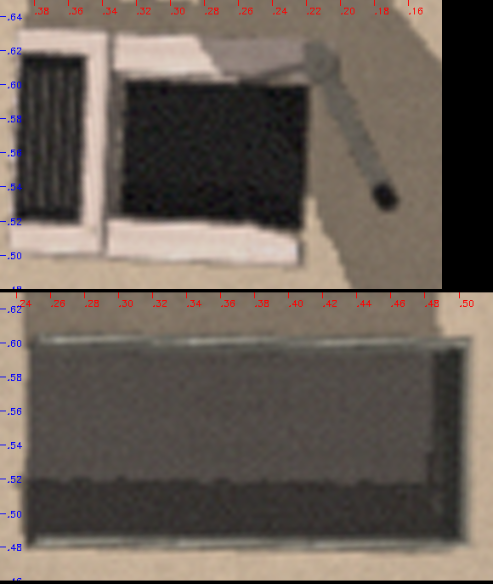

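The dock origin comes out at about (0.5625, 0.282) with its axis along (0.04, 1). The pivot is near (0.6147, 0.2129) and the lever post near (0.534, 0.173). The tray mouth is at about (0.542, -0.25) with its axis along -y. First I'll turn the tool so that its x is world +y and its y is world +x.

send_rows(rows="-0.69 -0.41 0 0.1823;-0.69 -0.41 0 0.1823;-0.69 -0.41 0 0.1823;-0.69 -0.41 0 0.1823;-0.69 -0.41 0 0.1823;-0.69 -0.41 0 0.1823;-0.69 -0.41 0 0.1823;-0.69 -0.41 0 0.1823;-0.69 -0.41 0 0.1823;-0.69 -0.41 0 0.1823", jaw=-1)

```text
clock: 0.93
tool_pos: [0.3958, 0.3714, 0.2013]
eef_rot: [0.709, 0.705, -0.0, 0.0]
contact_force: [-0.6, 0.6, -0.4]
opening: 1.0
finger_force: 0.0
```

send_rows(rows="-0.66 0.46 0.4 0;-0.66 0.46 0.4 0;-0.66 0.46 0.4 0;-0.66 0.46 0.4 0;-0.66 0.46 0.4 0;-0.66 0.46 0.4 0;-0.66 0.46 0.4 0;-0.66 0.46 0.4 0;-0.66 0.46 0.4 0;-0.66 0.46 0.4 0")

```text
clock: 1.77
tool_pos: [0.5331, 0.1754, 0.0816]
eef_rot: [0.706, 0.708, 0.0, -0.001]
contact_force: [0.0, 0.7, -0.1]
opening: 1.001
finger_force: 0.0
```

Run:
```python
from h import *
s=sensors.get_state(); print(np.round(s['tool_pos'],4),np.round(s['eef_rot'],4),np.round(s['q'],2))
c=eyes.calibration('wrist'); p,d=eyes.snapshot('wrist'); cv2.imwrite('pics/wr1.png',cv2.cvtColor(p,cv2.COLOR_RGB2BGR))
C=cloud('wrist',d,c); m=(d>0)&(C[...,2]>.028)&(C[...,2]<.042)&(np.hypot(C[...,0]-.534,C[...,1]-.173)<.025)
print(m.sum(),C[m].mean(0),C[m].min(0),C[m].max(0)); print(np.round(c['world_from_camera'],3))
```

```text
[0.5331 0.1754 0.0816] [ 7.062e-01  7.080e-01  3.000e-04 -7.000e-04] [-0.42  0.78  0.03  1.87 -0.05  0.49 -0.35]
195 [0.53867685 0.17894029 0.03379374] [0.53179383 0.1715768  0.02809712] [0.54525475 0.1849446  0.03605266]
[[ 1.     0.003  0.     0.534]
 [ 0.003 -0.961 -0.277  0.249]
 [-0.     0.277 -0.961  0.265]
 [ 0.     0.     0.     1.   ]]
```

View pics/wr1.png

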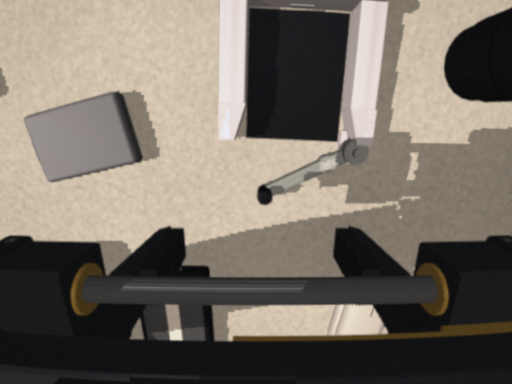

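The wrist picture shows the post at (265,195), the hub at (354,152), and the front corners of the cheeks at (220,138) and (374,141). I'll cross-check these against the top camera.

Run:
```python
from h import *
print('post wrist',ray('wrist',[[265,190]],.034)); print('hub',ray('wrist',[[354,152]],.02))
print('cheeks L out,R out front',ray('wrist',[[219,138],[374,141],[219,5],[386,5]],.03))
print('bay inner rear z.03',ray('wrist',[[248,8],[349,14]],.03))
p=cv2.imread('pics/top0.png'); g=cv2.cvtColor(p,cv2.COLOR_BGR2GRAY)[175:195,185:200]; print(g)
```

```text
post wrist [[0.53884175 0.18612527 0.034     ]]
hub [[0.61942393 0.21825308 0.02      ]]
cheeks L out,R out front [[0.49934854 0.23081571 0.03      ]
 [0.63257356 0.22917446 0.03      ]
 [0.50228431 0.33267646 0.03      ]
 [0.63209932 0.33496016 0.03      ]]
bay inner rear z.03 [[0.52462304 0.33043804 0.03      ]
 [0.60318102 0.32736002 0.03      ]]
[[108  95  94  94  97 101 111 115 115 112 113 113 115 114 117]
 [105  89  96  95  98  93  99 117 114 117 113 114 117 112 117]
 [112 108  94  98  95  96 100 113 115 113 114 115 116 117 115]
 [111 110  92  97  99 100 105 110 111 114 116 109 112 112 113]
 [111 112 108  98  94  97 101 101 112 116 114 115 116 113 115]
 [111 114 109  97  99  93  97  98 107 114 114 114 121 117 120]
 [112 113 117 113 104  95  92  90  91 115 116 117 116 117 115]
 [111 113 113 113  99  83  62  54  79 105 117 116 114 118 116]
 [112 114 116 115 103  56  27  26  48  84 116 114 114 115 118]
 [110 114 118 117 104  49  23  27  29  68 108 114 114 112 119]
 [113 116 115 115 109  70  29  20  24  42  91 114 117 116 115]
 [113 115 117 116 114 102  48  29  36  61 100 114 108 118 118]
 [112 114 112 113 114 111  88  64  70  88 112 114 115 117 118]
 [114 114 116 112 112 110 111 112 113 113 114 112 113 118 116]
 [114 113 112 117 114 111 116 111 116 117 114 113 115 113 116]
 [113 114 118 111 112 109 108 112 115 113 117 113 114 114 116]
 [115 116 114 112 110 115 112 111 111 112 116 116 116 115 113]
 [116 113 113 109 115 113 111 116 113 116 115 114 116 113 114]
 [114 112 113 116 113 116 111 113 118 118 114 113 118 117 113]
 [115 113 115 114 112 115 113 113 117 117 114 116 113 113 117]]
```

send_rows(rows="0.013 0.012 0.1 0;0.013 0.012 0.2 0;0.013 0.012 0.2 0;0.013 0.012 0.2 0")

```text
clock: 2.15
tool_pos: [0.5357, 0.1789, 0.0212]
eef_rot: [0.706, 0.708, -0.001, -0.001]
contact_force: [0.4, -0.3, -0.2]
opening: 0.998
finger_force: 0.0
```

send_rows(rows="0 0 0 0;0 0 0 0;0 0 0 0;0 0 0 0;0 0 0 0;0 0 0 0", jaw=1, force=15)

```text
clock: 2.65
tool_pos: [0.5377, 0.1776, 0.0221]
eef_rot: [0.707, 0.707, 0.0, 0.0]
contact_force: [-0.0, -0.8, -0.5]
opening: 0.568
finger_force: 0.0
```

send_rows(rows="0 0 0 0;0 0 0 0;0 0 0 0;0 0 0 0;0 0 0 0;0 0 0 0;0 0 0 0")

```text
clock: 3.23
tool_pos: [0.5374, 0.1776, 0.0215]
eef_rot: [0.707, 0.707, -0.0, -0.0]
contact_force: [-0.2, 0.1, 0.7]
opening: 0.045
finger_force: 0.0
```

Run:
```python
from h import *
p,d=eyes.snapshot('wrist'); C=cloud('wrist',d); s=sensors.get_state(); print(s['tool_pos'],s['opening'])
t,dt=eyes.snapshot('top'); w=warp('top',cv2.cvtColor(t,cv2.COLOR_RGB2BGR),.03,.48,.68,.08,.28,2000)
a=cv2.cvtColor(p,cv2.COLOR_RGB2BGR); cv2.imwrite('pics/v2.png',np.hstack([a[:,100:500],w[:384,:400]]))
```

```text
[0.53735592 0.17752931 0.02148491] 0.013664623779245141
```

View pics/v2.png

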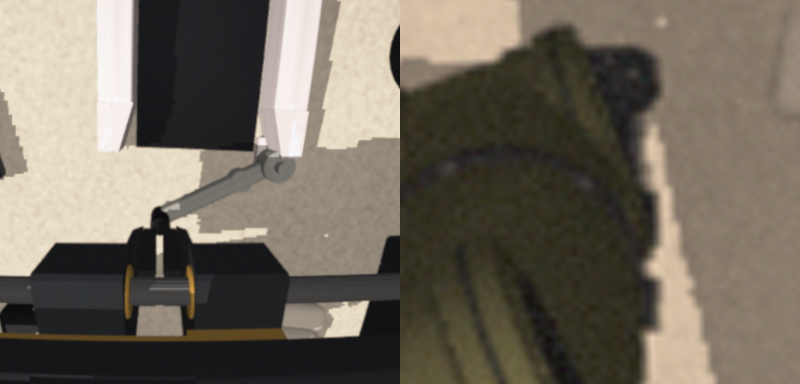

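The wrist picture shows the post just ahead of the closed fingers, on the +y side at about (160,218), so the grasp was short in y. I'll reopen partly, move +y by 15 mm and close.

send_rows(rows="0 0 0 0;0 0 0 0;0 0 0 0;0 0 0 0;0 0 0 0;0.05 0 0 0;0.05 0 0 0;0.05 0 0 0", jaw=0.05)

```text
clock: 4.0
tool_pos: [0.5372, 0.1935, 0.0215]
eef_rot: [0.707, 0.708, 0.0, -0.0]
contact_force: [0.1, -0.5, -0.4]
opening: 0.472
finger_force: 0.0
```

send_rows(rows="0 0 0 0;0 0 0 0;0 0 0 0;0 0 0 0;0 0 0 0;0 0 0 0", jaw=1)

```text
clock: 4.5
tool_pos: [0.5374, 0.1923, 0.0215]
eef_rot: [0.707, 0.707, -0.0, 0.0]
contact_force: [-0.1, 0.4, -0.3]
opening: 0.046
finger_force: 0.0
```

Run:
```python
from h import *
c=eyes.calibration('wrist'); p,d=eyes.snapshot('wrist'); C=cloud('wrist',d,c); s=sensors.get_state(); print(s['tool_pos'],s['opening'])
f=192/np.tan(np.radians(c['fov_y']/2)); K=np.array([[f,0,c['cx']],[0,f,c['cy']],[0,0,1]])
T=np.linalg.inv(c['world_from_camera']); r,_=cv2.Rodrigues(T[:3,:3])
pts=np.array([s['tool_pos'],[.6147,.2129,.019]]); uv,_=cv2.projectPoints(pts,r,T[:3,3],K,c['dist_coeffs']); uv=uv[:,0]; print('tcp,pivot px',uv)
a=cv2.cvtColor(p,cv2.COLOR_RGB2BGR); 
for q in uv: cv2.circle(a,tuple(int(v) for v in q),3,(0,0,255),-1)
cv2.imwrite('pics/v3.png',cv2.resize(a[120:300,180:420],None,fx=3,fy=3))
```

```text
[0.53741728 0.19242477 0.02151227] 0.005959553540109125
tcp,pivot px [[258.2373543  220.89112694]
 [366.14493012 192.57322576]]
```

View pics/v3.png

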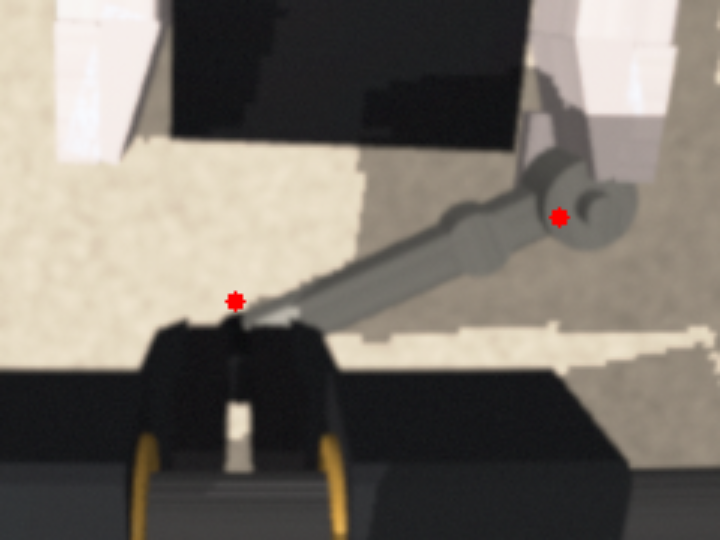

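Run:
```python
from h import *
c=eyes.calibration('wrist'); p,d=eyes.snapshot('wrist'); C=cloud('wrist',d,c); s=sensors.get_state(); print(s['tool_pos'],s['eef_rot'])
for u in (240,250,258,266,275):
    print(u,[(v,*np.round(C[v,u],3)) for v in range(214,250,4)])
print('hub',[np.round(C[v,u],3) for u,v in ((372,185),(376,188),(380,190))])
print('lever',[np.round(C[v,u],3) for u,v in ((300,217),(290,222),(275,226),(268,227))])
print('cheek front',[np.round(C[v,u],3) for u,v in ((210,168),(215,170),(380,158),(395,178))])
g=cv2.cvtColor(p,cv2.COLOR_RGB2GRAY); print(g[214:250:3,235:285:3])
```

```text
[0.53738951 0.19247334 0.02152121] [ 7.07290336e-01  7.06923178e-01  7.89295530e-06 -2.35689445e-05]
240 [(214, np.float64(0.523), np.float64(0.19), np.float64(0.0)), (218, np.float64(0.523), np.float64(0.186), np.float64(-0.0)), (222, np.float64(0.523), np.float64(0.183), np.float64(0.001)), (226, np.float64(0.523), np.float64(0.18), np.float64(0.001)), (230, np.float64(0.527), np.float64(0.204), np.float64(0.064)), (234, np.float64(0.528), np.float64(0.204), np.float64(0.07)), (238, np.float64(0.528), np.float64(0.204), np.float64(0.075)), (242, np.float64(0.528), np.float64(0.204), np.float64(0.08)), (246, np.float64(0.529), np.float64(0.205), np.float64(0.086))]
250 [(214, np.float64(0.531), np.float64(0.19), np.float64(-0.001)), (218, np.float64(0.531), np.float64(0.187), np.float64(0.001)), (222, np.float64(0.531), np.float64(0.183), np.float64(0.001)), (226, np.float64(0.531), np.float64(0.18), np.float64(0.001)), (230, np.float64(0.533), np.float64(0.203), np.float64(0.062)), (234, np.float64(0.533), np.float64(0.203), np.float64(0.067)), (238, np.float64(0.533), np.float64(0
[... 2394 characters left out ...]
218 218 213 216 222 223 223 209 166 124 103 101 102 100 111]
 [221 219 218 218 220 220 223 212 183 134 102 101 119 155 173 126 113]
 [223 215 187 143 218 214 166  37  26  96 118 155 174 121 147 110 113]
 [166  68  25  38  64  52  27  21  17  33  42  41  48  36  25  35  82]
 [ 41  22  23  22  19  22  19  19  18  22  21  20  22  25  23  21  25]
 [ 23  22  23  22  20  20  21  19  15  21  21  18  18  20  24  23  24]
 [ 24  23  23  21  20  18  20  20  21  20  19  20  19  23  23  23  24]
 [ 23  21  24  22  20  19  19  19  22  20  18  19  20  21  21  25  22]
 [ 22  24  22  16  21  20  17  20  19  22  19  20  20  19  23  22  24]
 [ 22  22  22  20  19  18  20  18  19  19  20  21  18  22  19  24  19]]
```

Run:
```python
from h import *
p,d=eyes.snapshot('scene'); C=cloud('scene',d); s=sensors.get_state(); print(s['tool_pos'],s['opening'])
m=(d>0)&(abs(C[...,0]-.537)<.05)&(abs(C[...,1]-.185)<.03)&(C[...,2]>.005)
v,u=np.nonzero(m)
for vv in range(v.min(),v.max()+1,2):
    k=u[v==vv]
    if len(k): print(vv,k.min(),k.max(),np.round(C[vv,k].mean(0),3),p[vv,k].mean(0).round())
```

```text
[0.53741577 0.19253669 0.02154537] 0.004979654443846813
0 348 359 [0.507 0.166 0.582] [49. 47. 27.]
2 353 372 [0.498 0.184 0.574] [23. 22. 20.]
4 348 373 [0.506 0.179 0.574] [24. 21. 21.]
6 348 371 [0.508 0.178 0.571] [25. 23. 20.]
8 347 372 [0.507 0.178 0.567] [34. 33. 23.]
10 347 373 [0.507 0.18  0.563] [49. 46. 27.]
12 347 373 [0.508 0.18  0.559] [47. 45. 26.]
14 347 373 [0.51  0.18  0.556] [47. 44. 25.]
16 347 373 [0.511 0.181 0.553] [47. 44. 26.]
18 347 373 [0.513 0.181 0.55 ] [47. 44. 26.]
20 346 373 [0.514 0.18  0.546] [47. 44. 25.]
22 346 373 [0.515 0.181 0.543] [46. 44. 26.]
24 346 373 [0.517 0.181 0.54 ] [47. 45. 26.]
26 346 373 [0.518 0.181 0.536] [47. 44. 25.]
28 346 373 [0.519 0.181 0.533] [47. 44. 26.]
30 345 373 [0.521 0.181 0.53 ] [47. 45. 26.]
32 345 373 [0.522 0.181 0.526] [47. 44. 25.]
34 345 373 [0.523 0.182 0.523] [47. 45. 27.]
36 345 373 [0.525 0.182 0.52 ] [47. 44. 25.]
38 345 373 [0.526 0.182 0.516] [47. 45. 27.]
40 344 374 [0.527 0.183 0.513] [49. 46. 27.]
42 344 374 [0.528 0.183 0.509] [48. 46. 27.]
44 344 374 [0.529 0.183 0.505] [48. 46. 28.]
46 344 374 [0.
[... 3165 characters left out ...]
[28. 24. 18.]
186 326 352 [0.567 0.185 0.152] [28. 24. 20.]
188 326 352 [0.572 0.186 0.151] [28. 24. 18.]
190 326 349 [0.571 0.184 0.143] [40. 33. 23.]
192 326 348 [0.571 0.184 0.136] [36. 30. 23.]
194 330 348 [0.572 0.192 0.13 ] [23. 22. 20.]
210 326 326 [0.54  0.17  0.027] [ 7. 11.  6.]
212 326 326 [0.544 0.17  0.024] [0. 0. 4.]
214 325 331 [0.544 0.176 0.016] [62. 57. 51.]
216 320 332 [0.549 0.175 0.015] [90. 85. 75.]
218 328 334 [0.557 0.183 0.017] [76. 72. 64.]
220 329 334 [0.562 0.184 0.015] [69. 67. 60.]
222 331 336 [0.569 0.188 0.017] [72. 69. 61.]
224 332 337 [0.575 0.191 0.016] [68. 66. 60.]
226 333 339 [0.583 0.194 0.018] [71. 67. 60.]
228 334 335 [0.585 0.191 0.013] [68. 62. 55.]
```

Run:
```python
from h import *
p,d=eyes.snapshot('scene'); a=cv2.cvtColor(p,cv2.COLOR_RGB2BGR)
c=eyes.calibration('scene');f=192/np.tan(np.radians(c['fov_y']/2)); K=np.array([[f,0,c['cx']],[0,f,c['cy']],[0,0,1]])
T=np.linalg.inv(c['world_from_camera']); r,_=cv2.Rodrigues(T[:3,:3]); s=sensors.get_state()['tool_pos']
uv,_=cv2.projectPoints(np.array([s,s+[0,0,.064],[.537,.177,.034]]),r,T[:3,3],K,c['dist_coeffs']); print(uv[:,0])
b=cv2.resize(a[150:250,270:410],None,fx=5,fy=5,interpolation=cv2.INTER_CUBIC)
for q in uv[:,0]: cv2.circle(b,(int((q[0]-270)*5),int((q[1]-150)*5)),4,(0,0,255),-1)
cv2.imwrite('pics/s4.png',b)
C=cloud('scene',d); print([(v,*np.round(C[v,335],3)) for v in range(192,214,2)])
```

```text
[[334.67175731 210.89541694]
 [337.75252787 194.80872576]
 [329.13893631 207.53640322]]
[(192, np.float64(0.596), np.float64(0.173), np.float64(0.164)), (194, np.float64(0.604), np.float64(0.172), np.float64(0.167)), (196, np.float64(0.608), np.float64(0.172), np.float64(0.164)), (198, np.float64(0.616), np.float64(0.172), np.float64(0.167)), (200, np.float64(0.621), np.float64(0.172), np.float64(0.166)), (202, np.float64(0.623), np.float64(0.172), np.float64(0.162)), (204, np.float64(0.632), np.float64(0.171), np.float64(0.166)), (206, np.float64(0.631), np.float64(0.172), np.float64(0.157)), (208, np.float64(0.631), np.float64(0.173), np.float64(0.151)), (210, np.float64(0.624), np.float64(0.175), np.float64(0.134)), (212, np.float64(0.626), np.float64(0.176), np.float64(0.129))]
```

View pics/s4.png

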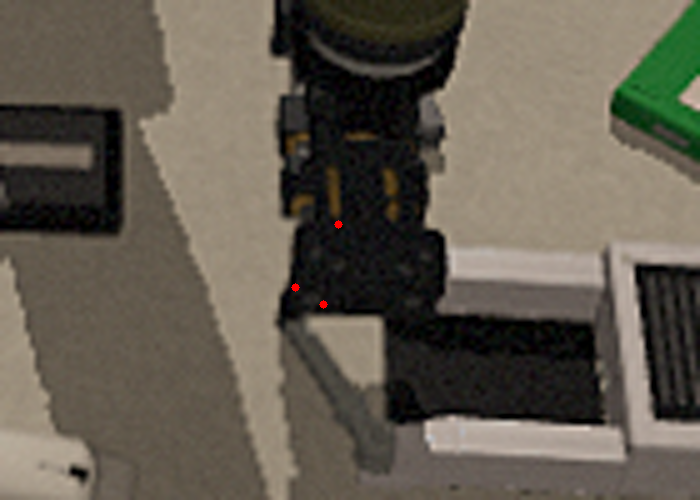

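The scene and wrist depths put the fingertips about 40 mm above the reported TCP: the wrist sees tips at z≈0.061 and the body underside at about 0.13. I'll check by touching free desk gently.

send_rows(rows="-0.125 -0.133 0 0;-0.125 -0.133 0 0;-0.125 -0.133 0 0;-0.125 -0.133 0.04 0;-0.125 -0.133 0.05 0;-0.125 -0.133 0.06 0;-0.125 -0.133 0.06 0")

```text
clock: 5.28
tool_pos: [0.4978, 0.156, 0.0025]
eef_rot: [0.707, 0.707, 0.0, -0.0]
contact_force: [0.2, 0.5, -0.3]
opening: 0.007
finger_force: 0.0
```

send_rows(rows="0 0 0.006 0;0 0 0.01 0;0 0 0.01 0;0 0 0.01 0")

```text
clock: 5.62
tool_pos: [0.4976, 0.1552, 0.0006]
eef_rot: [0.707, 0.707, 0.0, 0.0]
contact_force: [-0.6, 0.7, -0.4]
opening: 0.009
finger_force: 0.0
```

```bash
cat > tip.py <<'E'
from h import *
c=eyes.calibration('wrist'); p,d=eyes.snapshot('wrist'); C=cloud('wrist',d,c); s=sensors.get_state(); t=s['tool_pos']; print('tcp',np.round(t,4))
m=(d>0)&(d<.22)&(abs(C[...,0]-t[0])<.03)&(C[...,2]<t[2]+.08)
v,u=np.nonzero(m)
for vv in range(v.min(),v.min()+24,3):
    k=u[v==vv]; print(vv,k.min(),k.max(),np.round(C[vv,k].mean(0),4),np.round(C[vv,k,0].min(),3),np.round(C[vv,k,0].max(),3),d[vv,k].mean().round(3))
E
python3 tip.py
```

```text
tcp [0.4976 0.1552 0.0006]
0 208 308 [0.4965 0.2914 0.0135] 0.468 0.527 0.146
3 208 308 [0.4968 0.2899 0.0133] 0.468 0.527 0.147
6 209 308 [0.4968 0.2884 0.0132] 0.468 0.527 0.147
9 208 307 [0.4962 0.2869 0.0132] 0.468 0.527 0.148
12 209 307 [0.4965 0.2853 0.0132] 0.468 0.527 0.148
15 209 307 [0.4965 0.2838 0.013 ] 0.468 0.527 0.149
18 208 307 [0.4963 0.2822 0.0132] 0.468 0.527 0.149
21 209 307 [0.4965 0.2807 0.013 ] 0.468 0.527 0.15
```

send_rows(rows="0 0 0.007 0;0 0 0.014 0;0 0 0.02 0;0 0 0.02 0")

```text
clock: 6.0
tool_pos: [0.4972, 0.155, -0.0059]
eef_rot: [0.707, 0.707, -0.0, -0.0]
contact_force: [0.4, -0.5, 0.4]
opening: 0.006
finger_force: 0.0
```

send_rows(rows="0 0 0.015 0;0 0 0.03 0;0 0 0.045 0;0 0 0.045 0")

```text
clock: 6.33
tool_pos: [0.4969, 0.1549, -0.02]
eef_rot: [0.707, 0.707, -0.001, -0.0]
contact_force: [-0.2, 0.2, -0.2]
opening: 0.005
finger_force: 0.0
```

send_rows(rows="0 0 0.01 0;0 0 0.02 0;0 0 0.025 0;0 0 0.025 0")

```text
clock: 6.67
tool_pos: [0.4973, 0.155, -0.0268]
eef_rot: [0.707, 0.707, -0.0, -0.0]
contact_force: [-0.4, -0.2, 0.1]
opening: 0.004
finger_force: 0.0
```

send_rows(rows="0 0 0.006 0;0 0 0.012 0;0 0 0.012 0")

```text
clock: 6.92
tool_pos: [0.4974, 0.1551, -0.0303]
eef_rot: [0.707, 0.707, -0.0, -0.0]
contact_force: [-0.1, -0.4, -1.0]
opening: 0.009
finger_force: 0.0
```

Run:
```python
from h import *
c=eyes.calibration('wrist'); p,d=eyes.snapshot('wrist'); C=cloud('wrist',d,c); s=sensors.get_state(); t=s['tool_pos']; print('tcp',np.round(t,4),s['contact_force'])
print(c['world_from_camera'][:3,3])
for u in (248,270):
  print(u,[(v,*[float(x) for x in np.round(C[v,u],3)],int(p[v,u].mean())) for v in range(190,262,6)])
```

```text
tcp [ 0.4974  0.1551 -0.0302] [-0.34088455 -0.71513355 -0.3602162 ]
[0.4980935  0.22852112 0.15316422]
248 [(190, 0.492, 0.186, -0.001, 136), (196, 0.492, 0.183, 0.001, 132), (202, 0.492, 0.18, 0.001, 129), (208, 0.491, 0.176, 0.0, 130), (214, 0.491, 0.172, 0.001, 131), (220, 0.491, 0.168, -0.001, 136), (226, 0.491, 0.164, 0.001, 130), (232, 0.492, 0.166, 0.013, 19), (238, 0.492, 0.165, 0.02, 18), (244, 0.492, 0.165, 0.026, 17), (250, 0.493, 0.165, 0.033, 18), (256, 0.493, 0.166, 0.041, 17)]
270 [(190, 0.504, 0.187, 0.001, 131), (196, 0.504, 0.183, 0.001, 132), (202, 0.504, 0.18, 0.001, 128), (208, 0.504, 0.176, 0.0, 126), (214, 0.504, 0.172, 0.001, 129), (220, 0.505, 0.168, 0.001, 131), (226, 0.505, 0.164, 0.0, 126), (232, 0.504, 0.165, 0.012, 16), (238, 0.504, 0.166, 0.021, 18), (244, 0.504, 0.166, 0.028, 16), (250, 0.503, 0.166, 0.035, 19), (256, 0.503, 0.166, 0.041, 18)]
```

Contact and depth agree: the real fingertip height is reported z + 39 mm. From here I'll work with reported z of about -0.018 for the post and -0.034 for the drives.

send_rows(rows="0 0 -0.14 0;0 0 -0.14 0;0.073 0.133 -0.14 0;0.073 0.133 -0.14 0;0.073 0.133 -0.14 0;0.073 0.133 -0.14 0;0.073 0.133 -0.04 0;0.073 0.133 -0.04 0;0.073 0.133 -0.04 0", jaw=-0.2)

```text
clock: 7.72
tool_pos: [0.5362, 0.1765, -0.0179]
eef_rot: [0.707, 0.707, -0.001, -0.0]
contact_force: [-1.1, 0.7, 4.5]
opening: 0.598
finger_force: 2.3
```

send_rows(rows="0 0 0 0;0 0 0 0;0 0 0 0;0 0 0 0;0 0 0 0;0 0 0 0;0 0 0 0", jaw=1, force=20)

```text
clock: 8.3
tool_pos: [0.5382, 0.1771, -0.0178]
eef_rot: [0.707, 0.707, 0.001, 0.0]
contact_force: [2.8, 0.5, 4.0]
opening: 0.149
finger_force: 20.5
```

send_rows(rows="-0.045 0.027 -0.004 0;-0.085 0.06 -0.004 0;-0.113 0.093 -0.004 0;-0.137 0.132 -0.004 0;-0.155 0.173 -0.004 0;-0.165 0.217 -0.004 0;-0.17 0.262 -0.004 0;-0.167 0.307 -0.004 0;-0.158 0.35 -0.004 0;-0.143 0.393 -0.004 0")

```text
clock: 9.13
tool_pos: [0.6526, 0.1302, -0.0178]
eef_rot: [0.708, 0.706, -0.004, -0.001]
contact_force: [-3.3, -2.5, 3.8]
opening: 0.152
finger_force: 20.3
```

send_rows(rows="0.02 0.035 0 0;0.02 0.035 0 0;0.02 0.035 0 0")

```text
clock: 9.38
tool_pos: [0.6657, 0.1377, -0.0176]
eef_rot: [0.708, 0.707, -0.001, 0.001]
contact_force: [2.6, -2.7, -2.1]
opening: 0.148
finger_force: 20.7
```

send_rows(rows="0 0 0 0;0 0 0 0;0 0 -0.13 0;0 0 -0.26 0;0 -0.1 -0.33 0;-0.2 -0.1 -0.33 0;-0.35 -0.1 -0.33 0;-0.49 -0.1 -0.33 0.02;-0.62 -0.1 -0.33 0.039;-0.75 -0.1 -0.33 0.039", jaw=-1)

```text
clock: 10.22
tool_pos: [0.6348, -0.0686, 0.0824]
eef_rot: [0.79, 0.614, 0.0, -0.001]
contact_force: [0.4, -0.4, -0.3]
opening: 0.883
finger_force: 0.0
```

send_rows(rows="0 0 0 0;0 0 0 0")

```text
clock: 10.38
tool_pos: [0.6346, -0.0722, 0.0822]
eef_rot: [0.79, 0.613, -0.001, 0.0]
contact_force: [0.3, 0.7, 0.5]
opening: 0.996
finger_force: 0.0
```

```bash
cat > seg.py <<'E'
from h import *
c=eyes.calibration('wrist'); s=sensors.get_state(); p,d=eyes.snapshot('wrist'); C=cloud('wrist',d,c); print('tcp',np.round(s['tool_pos'],4),np.degrees(2*np.arctan2(s['eef_rot'][1],s['eef_rot'][0])).round(2))
m=((d>0)&(C[...,2]>.013)&(C[...,2]<.05)).astype(np.uint8)
n,l,st,ce=cv2.connectedComponentsWithStats(m)
for i in range(1,n):
    if st[i,4]<600: continue
    P=C[l==i]; r=cv2.minAreaRect(np.float32(P[:,:2])); print(st[i],'zmed %.3f'%np.median(P[:,2]),np.round(r[0],4),np.round(r[1],3),round(r[2],1))
E
python3 seg.py
```

```text
tcp [ 0.6346 -0.0722  0.0822] 75.59
[ 203    0   74  127 7950] zmed 0.032 [0.6485 0.0442] [0.101 0.056] 80.7
[ 473    4   39   97 2607] zmed 0.035 [8.527e-01 1.000e-04] [0.073 0.016] 85.6
[   0   66   91  134 8251] zmed 0.021 [0.4405 0.0372] [0.082 0.11 ] 0.4
[ 242  168   85  105 8382] zmed 0.021 [ 0.6502 -0.1055] [0.109 0.08 ] 75.9
[ 50 222  68  54 793] zmed 0.019 [ 0.4488 -0.0779] [0.041 0.075] 46.3
```

send_rows(rows="-0.1 0.04 0 0;-0.235 0.075 0 0;-0.235 0.075 0.13 0;-0.235 0.075 0.26 0;-0.235 0.075 0.26 0;-0.235 0.075 0.26 0")

```text
clock: 10.93
tool_pos: [0.6385, -0.1382, 0.0022]
eef_rot: [0.787, 0.617, -0.001, -0.003]
contact_force: [-0.2, 0.5, 0.1]
opening: 1.002
finger_force: 0.0
```

```bash
python3 seg.py
```

```text
tcp [ 0.6385 -0.1382  0.0022] 76.14
[ 156    0   97   22 1439] zmed 0.018 [ 0.6403 -0.0028] [0.01  0.054] 76.4
[  198    89   135   169 20975] zmed 0.021 [ 0.6501 -0.1058] [0.109 0.08 ] 76.0
```

send_rows(rows="0 0.005 0 0;0 0.005 0.04 0;0 0.005 0.08 0;0 0.005 0.127 0;0 0.005 0.127 0")

```text
clock: 11.4
tool_pos: [0.641, -0.1421, -0.0361]
eef_rot: [0.788, 0.615, -0.001, -0.001]
contact_force: [0.0, 0.3, -0.5]
opening: 0.999
finger_force: 0.0
```

send_rows(rows="0 0 0 0;0 0 0 0;0 0 0 0", jaw=-0.6, force=20)

```text
clock: 11.65
tool_pos: [0.6414, -0.1426, -0.0342]
eef_rot: [0.788, 0.615, -0.0, -0.0]
contact_force: [-0.2, 0.1, -1.9]
opening: 0.91
finger_force: 20.0
```

send_rows(rows="-0.01 -0.05 0 0;-0.023 -0.105 0 -0.006;-0.036 -0.16 0 -0.012;-0.048 -0.215 0 -0.02;-0.06 -0.27 0 -0.028;-0.071 -0.32 0 -0.0335;-0.071 -0.32 0 -0.0335;-0.071 -0.32 0 -0.0335")

```text
clock: 12.32
tool_pos: [0.5434, -0.1401, -0.0338]
eef_rot: [0.72, 0.694, -0.0, -0.0]
contact_force: [0.4, -0.2, -1.3]
opening: 0.905
finger_force: 20.0
```

send_rows(rows="0.06 -0.002 0 0;0.14 -0.005 0 0;0.22 -0.008 0 0;0.31 -0.011 0 0;0.4 -0.014 0 0;0.49 -0.017 0 0;0.58 -0.02 0 0;0.66 -0.023 0 0;0.73 -0.026 0 0;0.8 -0.028 0 0")

```text
clock: 13.15
tool_pos: [0.5455, 0.1029, -0.0338]
eef_rot: [0.719, 0.695, 0.001, 0.0]
contact_force: [-0.5, -1.0, -2.4]
opening: 0.907
finger_force: 20.0
```

```bash
python3 seg.py
python3 - <<'E'
from h import *
c=eyes.calibration('wrist'); p,d=eyes.snapshot('wrist'); a=cv2.cvtColor(p,cv2.COLOR_RGB2BGR); cv2.imwrite('pics/d1.png',a)
C=cloud('wrist',d,c)
# cheeks: points z 0.024-0.036 white
m=(d>0)&(C[...,2]>.024)&(C[...,2]<.036)&(p.mean(2)>130)&(C[...,1]>.215)
for y in np.arange(.225,.33,.015):
    k=m&(abs(C[...,1]-y)<.004); X=C[k][:,0]; L=X[X<.56]; R=X[X>.57]
    if len(L)>3 and len(R)>3: print(round(y,3),np.round([L.min(),L.max(),R.min(),R.max()],4),(L.min()+R.max())/2,(L.max()+R.min())/2)
E
```

```text
tcp [ 0.5455  0.1029 -0.0338] 88.02
[ 387    0  125  202 7968] zmed 0.020 [0.6426 0.1829] [0.023 0.105] 34.1
[  124    73   270   204 35984] zmed 0.022 [0.5473 0.1435] [0.103 0.114] 87.6
0.225 [0.4995 0.5118 0.6086 0.6309] 0.5651777974337235 0.560190913354869
```

View pics/d1.png

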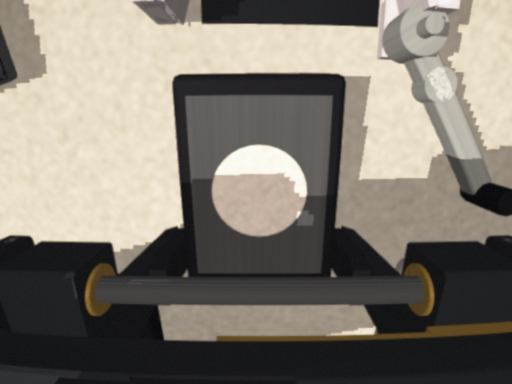

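The wrist picture shows drive_a held squarely. Its front edge is at row 75 (columns 175–343), the bay mat's front edge is at row 24 (columns 202–378), and the lever is well clear on the right. I'll line it up and enter.

send_rows(rows="0.02 0.015 0 0;0.04 0.03 0 0.0014;0.059 0.042 0 0.0014;0.1 0.042 0 0.0014;0.14 0.043 0 0.0014;0.18 0.043 0 0.0014;0.22 0.043 0 0.0014;0.25 0.043 0 0.0014;0.279 0.043 0 0.0014;0.279 0.043 0 0.0014")

```text
clock: 14.08
tool_pos: [0.5591, 0.187, -0.034]
eef_rot: [0.721, 0.693, 0.001, -0.001]
contact_force: [0.0, 0.9, -1.8]
opening: 0.903
finger_force: 20.0
```

send_rows(rows="0 0 0 0;0 0 0 0;-0.05 0 0 0;-0.11 0 0 0;-0.17 0 0 0;-0.17 0 0 0", jaw=-1)

```text
clock: 14.58
tool_pos: [0.5572, 0.1255, -0.0337]
eef_rot: [0.725, 0.689, -0.002, 0.002]
contact_force: [-0.6, -0.5, -0.7]
opening: 1.0
finger_force: 0.0
```

send_rows(rows="0 0 0 0;0 0 0 0;0 0 0 0;0 0 0 0;0 0 0 0;0 0 0 0;0.04 0.006 0 0;0.08 0.006 0 0;0.12 0.006 0 0;0.16 0.006 0 0", jaw=0.1)

```text
clock: 15.42
tool_pos: [0.5609, 0.1824, -0.034]
eef_rot: [0.722, 0.692, 0.0, -0.0]
contact_force: [0.7, -1.8, 1.1]
opening: 0.451
finger_force: 0.6
```

send_rows(rows="0.025 0.001 0 0;0.05 0.002 0 0;0.07 0.003 0 0;0.09 0.003 0 0;0.105 0.003 0 0;0.105 0.003 0 0")

```text
clock: 15.92
tool_pos: [0.5633, 0.2134, -0.034]
eef_rot: [0.722, 0.692, 0.001, -0.0]
contact_force: [0.1, 0.5, 0.5]
opening: 0.452
finger_force: 0.0
```

```bash
python3 seg.py
```

```text
tcp [ 0.5633  0.2134 -0.034 ] 87.56
[   94     0   251   277 56279] zmed 0.021 [0.5515 0.2719] [0.132 0.104] 87.3
[  339     0    83   254 14300] zmed 0.030 [0.6211 0.2745] [0.121 0.023] 88.3
```

Now a few small steps, watching the force for the stop wall.

send_rows(rows="0.008 0 0 0;0.015 0 0 0;0.015 0 0 0")

```text
clock: 16.22
tool_pos: [0.5635, 0.2164, -0.034]
eef_rot: [0.722, 0.691, 0.0, -0.0]
contact_force: [-0.3, -0.1, 0.4]
opening: 0.446
finger_force: 0.0
```

send_rows(rows="0.007 0 0 0;0.012 0 0 0;0.012 0 0 0")

```text
clock: 16.47
tool_pos: [0.5635, 0.2163, -0.034]
eef_rot: [0.723, 0.691, -0.002, 0.001]
contact_force: [-0.4, -6.0, 1.5]
opening: 0.451
finger_force: 3.0
```

send_rows(rows="0.005 0 0 0;0.01 0 0 0;0.01 0 0 0")

```text
clock: 16.72
tool_pos: [0.5634, 0.2162, -0.034]
eef_rot: [0.723, 0.69, -0.004, 0.002]
contact_force: [0.4, -11.0, 3.5]
opening: 0.449
finger_force: 5.3
```

send_rows(rows="-0.08 0 0 0;-0.18 0 0 0;-0.273 0 -0.07 0;-0.273 0.07 -0.15 0;-0.273 0.2 -0.15 0;-0.273 0.32 -0.15 0;-0.273 0.353 -0.15 0;-0.273 0.353 -0.15 0;-0.273 0.353 -0.06 0;-0.273 0.353 -0.06 0", jaw=-0.2)

```text
clock: 17.55
tool_pos: [0.6612, 0.1366, -0.0198]
eef_rot: [0.722, 0.692, -0.003, -0.003]
contact_force: [-2.2, -0.5, -1.2]
opening: 0.604
finger_force: 0.0
```

send_rows(rows="0 0 0 0;0 0 0 0;0 0 0 0;0 0 0 0;0 0 0 0;0 0 0 0;0 0 0 0", jaw=1)

```text
clock: 18.13
tool_pos: [0.6661, 0.1367, -0.0154]
eef_rot: [0.722, 0.691, 0.0, -0.0]
contact_force: [-0.3, 0.5, 2.6]
opening: 0.15
finger_force: 20.0
```

send_rows(rows="-0.03 -0.058 0 0;-0.046 -0.117 0 0;-0.051 -0.177 0 0;-0.043 -0.237 0 0;-0.023 -0.295 0 0;0.007 -0.347 0 0;0.047 -0.392 0 0;0.096 -0.429 0 0;0.15 -0.454 0 0;0.18 -0.462 0 0")

```text
clock: 18.97
tool_pos: [0.5302, 0.1975, -0.0155]
eef_rot: [0.722, 0.692, 0.001, 0.0]
contact_force: [1.2, -2.8, 2.5]
opening: 0.149
finger_force: 20.0
```

send_rows(rows="0 0 0 0;0 0 0 0")

```text
clock: 19.13
tool_pos: [0.5302, 0.197, -0.0156]
eef_rot: [0.722, 0.692, 0.0, -0.0]
contact_force: [-0.6, 0.5, 4.6]
opening: 0.147
finger_force: 20.0
```

send_rows(rows="0 0 0 0;0 0 0 0;0 0 -0.08 0;0 0 -0.16 0;-0.12 0 -0.16 0;-0.15 0 -0.16 0;-0.15 0 -0.16 0", jaw=0.5)

```text
clock: 19.72
tool_pos: [0.5278, 0.1463, 0.0321]
eef_rot: [0.725, 0.689, -0.002, 0.001]
contact_force: [-1.1, -1.3, 0.2]
opening: 0.254
finger_force: 0.0
```

send_rows(rows="0 0 0 0;0 0 0.09 0;0 0 0.18 0;0 0 0.18 0;0.04 0 0.18 0;0.08 0 0.18 0;0.12 0 0.18 0;0.14 0 0.18 0;0.155 0 0.18 0;0.165 0 0.18 0", jaw=1)

```text
clock: 20.55
tool_pos: [0.5301, 0.2022, -0.0213]
eef_rot: [0.722, 0.692, 0.0, 0.0]
contact_force: [-1.2, -1.8, 0.8]
opening: 0.006
finger_force: 0.7
```

send_rows(rows="0.01 0 0 0;0.015 0 0 0;0.015 0 0 0;0.015 0 0 0")

```text
clock: 20.88
tool_pos: [0.5303, 0.2034, -0.0218]
eef_rot: [0.723, 0.691, -0.001, 0.001]
contact_force: [-1.2, -4.4, 3.2]
opening: 0.004
finger_force: 2.5
```

send_rows(rows="0.012 0 0 0;0.02 0 0 0;0.02 0 0 0")

```text
clock: 21.13
tool_pos: [0.5301, 0.2036, -0.0218]
eef_rot: [0.724, 0.689, -0.004, 0.002]
contact_force: [-2.0, -14.1, 7.5]
opening: 0.005
finger_force: 7.1
```

send_rows(rows="-0.05 0 0 0;-0.15 0 0 0;-0.25 0 -0.1 0;-0.3 -0.05 -0.25 0;-0.4 -0.05 -0.35 0;-0.4 -0.05 -0.35 0", jaw=-1)

```text
clock: 21.63
tool_pos: [0.5125, 0.0883, 0.0872]
eef_rot: [0.724, 0.69, 0.002, 0.003]
contact_force: [0.1, -1.4, 0.6]
opening: 0.435
finger_force: 0.0
```

Run:
```python
from h import *
c=eyes.calibration('wrist'); s=sensors.get_state(); p,d=eyes.snapshot('wrist'); C=cloud('wrist',d,c); print(s['tool_pos'],c['world_from_camera'][:3,3])
m=(d>0)&(C[...,2]>.009)&(C[...,2]<.04)&(C[...,1]<.232)&(C[...,1]>.19)&(abs(C[...,0]-.57)<.07)
P=C[m]; 
for x in np.arange(.51,.64,.01):
    k=P[abs(P[:,0]-x)<.005]; 
    if len(k): print(round(x,3),len(k),'ymin %.4f ymax %.4f zmax %.3f'%(k[:,1].min(),k[:,1].max(),k[:,2].max()))
a=cv2.cvtColor(p,cv2.COLOR_RGB2BGR); cv2.imwrite('pics/l1.png',a)
```

```text
[0.51252687 0.08825363 0.08720184] [0.51545291 0.16174359 0.27067034]
0.51 109 ymin 0.2284 ymax 0.2320 zmax 0.032
0.52 57 ymin 0.2163 ymax 0.2319 zmax 0.035
0.53 306 ymin 0.2142 ymax 0.2320 zmax 0.036
0.54 258 ymin 0.2146 ymax 0.2320 zmax 0.033
0.55 280 ymin 0.2144 ymax 0.2319 zmax 0.021
0.56 291 ymin 0.2133 ymax 0.2319 zmax 0.021
0.57 295 ymin 0.2129 ymax 0.2320 zmax 0.022
0.58 304 ymin 0.2129 ymax 0.2320 zmax 0.022
0.59 339 ymin 0.2106 ymax 0.2319 zmax 0.022
0.6 250 ymin 0.2112 ymax 0.2319 zmax 0.021
0.61 325 ymin 0.2073 ymax 0.2273 zmax 0.029
0.62 493 ymin 0.2064 ymax 0.2320 zmax 0.034
0.63 163 ymin 0.2100 ymax 0.2317 zmax 0.032
```

View pics/l1.png

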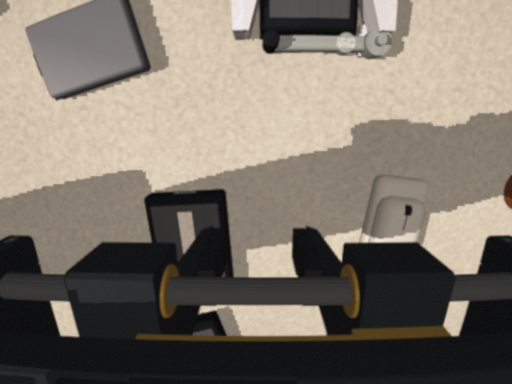

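The wrist picture shows the lever lying across the bay mouth, with the post at (272,40), the hub at (378,42), and the drive behind it, so the dock is done. Next is drive_c.

send_rows(rows="-0.567 -0.272 0 -0.0447;-0.567 -0.272 0 -0.0447;-0.567 -0.272 0 -0.0447;-0.567 -0.272 0 -0.0447;-0.567 -0.272 0 -0.0447;-0.567 -0.272 0 -0.0447;-0.567 -0.272 0 -0.0447;-0.567 -0.272 0 -0.0447")

```text
clock: 22.35
tool_pos: [0.4231, -0.0722, 0.0825]
eef_rot: [0.618, 0.786, 0.001, 0.0]
contact_force: [0.7, -0.5, -0.1]
opening: 0.995
finger_force: 0.0
```

```bash
python3 seg.py
```

```text
tcp [ 0.4231 -0.0722  0.0825] 103.71
[  249     2   120   151 12306] zmed 0.021 [0.4397 0.0371] [0.081 0.11 ] 0.0
[ 466   88   46  101 2533] zmed 0.023 [0.6262 0.0295] [0.046 0.096] 25.2
[ 212  185   85   92 7306] zmed 0.021 [ 0.4285 -0.1116] [0.081 0.098] 13.6
```

send_rows(rows="-0.015 -0.013 0 0;-0.015 -0.013 0.1 0;-0.015 -0.013 0.2 0;-0.015 -0.013 0.25 0;-0.015 -0.013 0.25 0;-0.015 -0.013 0.3 0;-0.015 -0.013 0.34 0;-0.015 -0.013 0.388 0;-0.015 -0.013 0.388 0")

```text
clock: 23.15
tool_pos: [0.392, -0.0803, -0.0124]
eef_rot: [0.613, 0.789, -0.027, -0.031]
contact_force: [-0.5, -0.3, 0.7]
opening: 1.0
finger_force: 0.3
```

send_rows(rows="0 0 0 0;0 0 0 0;0 0 0 0", jaw=-0.6)

```text
clock: 23.4
tool_pos: [0.392, -0.0806, -0.012]
eef_rot: [0.614, 0.789, -0.027, -0.032]
contact_force: [0.6, -0.5, -0.0]
opening: 0.806
finger_force: 0.0
```

```bash
python3 - <<'E'
from h import *
s=sensors.get_state(); print(np.round(s['q'],3),s['tool_pos'],s['contact_force'])
R=__import__('scipy.spatial.transform',fromlist=['Rotation']).Rotation.from_quat(s['eef_rot']).as_matrix(); print(R.round(3))
E
python3 seg.py
```

```text
[ 0.214  0.907 -0.219  2.277  1.289  0.188 -0.974] [ 0.39196963 -0.08055796 -0.01201902] [ 0.60182198 -0.54704079 -0.0113254 ]
[[-0.245  0.966 -0.082]
 [ 0.969  0.246 -0.003]
 [ 0.017 -0.081 -0.997]]
tcp [ 0.392  -0.0806 -0.012 ] 104.23
[  297     0   201   177 25156] zmed 0.021 [0.4396 0.029 ] [0.08  0.094] 0.3
[ 235  220  131   57 6215] zmed 0.021 [ 0.4207 -0.081 ] [0.08  0.038] 15.8
[161 225  39  51 790] zmed 0.041 [ 0.3589 -0.0845] [0.012 0.025] 48.5
[ 236  305  120   31 3589] zmed 0.021 [ 0.4322 -0.1297] [0.081 0.028] 19.9
```

send_rows(rows="0 0 -0.05 0;0 0 -0.1 0;0 0 -0.15 0;0 0 -0.15 0;0 0 -0.15 0", jaw=-1)

```text
clock: 23.87
tool_pos: [0.3959, -0.081, 0.0333]
eef_rot: [0.614, 0.788, -0.026, -0.031]
contact_force: [0.5, 1.2, 0.1]
opening: 1.001
finger_force: 0.0
```

```bash
python3 - <<'E'
from h import *
s=sensors.get_state(); print(np.round(s['q'],3),s['tool_pos'],s['eef_rot'])
E
python3 seg.py
```

```text
[ 0.338  0.822 -0.421  2.253  1.022  0.366 -0.727] [ 0.39587863 -0.08100717  0.03331973] [ 0.61412989  0.78816095 -0.02633785 -0.03087244]
tcp [ 0.3959 -0.081   0.0333] 104.15
[  289     0   160   162 18160] zmed 0.021 [0.4394 0.0367] [0.08  0.109] 0.2
[ 240  198  104   79 7480] zmed 0.021 [ 0.4249 -0.0971] [0.08  0.068] 13.9
[ 241  305   94   18 1464] zmed 0.020 [ 0.4407 -0.1615] [0.08  0.021] 16.0
```

send_rows(rows="0 0.1 -0.1 0;0 0.2 -0.15 0;0 0.2 -0.15 0;0 0.2 -0.15 0")

```text
clock: 24.25
tool_pos: [0.459, -0.0655, 0.0726]
eef_rot: [0.614, 0.788, -0.026, -0.031]
contact_force: [-0.6, -0.6, -0.5]
opening: 1.001
finger_force: 0.0
```

Run:
```python
from h import *
s=sensors.get_state(); print(np.round(s['q'],3),s['tool_pos'],s['eef_rot'])
R=__import__('scipy.spatial.transform',fromlist=['Rotation']).Rotation.from_quat(s['eef_rot']).as_matrix(); print(R.round(3))
```

```text
[ 0.403  0.803 -0.604  2.058  0.782  0.616 -0.514] [ 0.45896234 -0.06551467  0.07264866] [ 0.61401399  0.78827781 -0.02586059 -0.03059648]
[[-0.244  0.966 -0.08 ]
 [ 0.97   0.245 -0.003]
 [ 0.016 -0.078 -0.997]]
```

Depth shows c untouched. Near the base the tool picked up a 4.6° lean about world y, which also gives more reach inward, so I'll keep it and grip gently.

send_rows(rows="-0.021 -0.118 0.05 0;-0.021 -0.118 0.12 0;-0.021 -0.118 0.2 0;-0.021 -0.118 0.23 0;-0.021 -0.118 0.23 0;-0.021 -0.118 0.23 0")

```text
clock: 24.75
tool_pos: [0.4165, -0.0813, 0.0062]
eef_rot: [0.613, 0.789, -0.028, -0.033]
contact_force: [0.8, -0.0, -0.1]
opening: 1.003
finger_force: 0.0
```

```bash
python3 seg.py;  python3 - <<'E'
from h import *
from scipy.spatial.transform import Rotation as Ro
s=sensors.get_state(); print(np.round(s['q'],3)); print(Ro.from_quat(s['eef_rot']).as_matrix().round(3))
E
```

```text
tcp [ 0.4165 -0.0813  0.0062] 104.24
[  258     0   177   160 20315] zmed 0.021 [0.4398 0.0285] [0.081 0.093] 0.5
[ 205  201  118   76 8418] zmed 0.021 [ 0.4234 -0.0919] [0.08  0.058] 14.3
[ 210  305  106   31 3187] zmed 0.021 [ 0.4383 -0.153 ] [0.082 0.031] 18.4
[ 0.318  0.884 -0.397  2.194  1.036  0.364 -0.726]
[[-0.245  0.966 -0.085]
 [ 0.969  0.245 -0.004]
 [ 0.017 -0.083 -0.996]]
```

send_rows(rows="0 0.003 0.03 0;0 0.003 0.06 0;0 0.003 0.09 0;0 0.003 0.12 0;0 0.003 0.12 0")

```text
clock: 25.22
tool_pos: [0.4161, -0.081, -0.0293]
eef_rot: [0.614, 0.788, -0.027, -0.032]
contact_force: [-0.7, -0.4, 0.0]
opening: 1.002
finger_force: 0.0
```

send_rows(rows="0 0 0 0;0 0 0 0;0 0 0 0", jaw=-0.6, force=6)

```text
clock: 25.47
tool_pos: [0.4167, -0.0811, -0.0284]
eef_rot: [0.614, 0.788, -0.027, -0.031]
contact_force: [-0.0, -0.2, -1.5]
opening: 0.913
finger_force: 5.9
```

```bash
cat > go.py <<'E'
# usage: go.py x y z yaw ... ; tip targets (world), prints normalised rows from current pose
import sys
from h import *
from scipy.spatial.transform import Rotation as Ro
def go(*a):
    s=sensors.get_state(); R=Ro.from_quat(s['eef_rot']).as_matrix(); tip=s['tool_pos']-.039*R[:,2]
    yaw=np.degrees(np.arctan2(R[1,0],R[0,0])); print('tip',tip.round(4),'yaw',yaw.round(2),'tz',R[:,2].round(3),'q',s['q'].round(2))
    for x,y,z,w in np.array(a,float).reshape(-1,4):
        print((x,y,z,w),(R.T@(np.array([x,y,z])-tip)/.3).round(3),round((yaw-w)/360,4))
if len(sys.argv)>1: go(*sys.argv[1:])
E
python3 go.py .546 -.095 .0095 89.6 .546 -.225 .0095 89.6
```

```text
tip [ 0.4199 -0.081   0.0105] yaw 104.11 tz [-0.082 -0.003 -0.997] q [ 0.24  0.95 -0.26  2.2   1.19  0.24 -0.87]
(np.float64(0.546), np.float64(-0.095), np.float64(0.0095), np.float64(89.6)) [-0.148  0.395 -0.031] 0.0403
(np.float64(0.546), np.float64(-0.225), np.float64(0.0095), np.float64(89.6)) [-0.568  0.289 -0.03 ] 0.0403
```

send_rows(rows="-0.015 0.04 -0.003 0;-0.035 0.09 -0.007 0;-0.055 0.145 -0.011 0.005;-0.075 0.2 -0.016 0.011;-0.095 0.255 -0.02 0.018;-0.115 0.31 -0.024 0.026;-0.133 0.355 -0.028 0.034;-0.148 0.395 -0.031 0.0403;-0.148 0.395 -0.031 0.0403")

```text
clock: 26.22
tool_pos: [0.5449, -0.0954, -0.029]
eef_rot: [0.71, 0.703, -0.029, -0.027]
contact_force: [3.3, 0.3, 3.6]
opening: 0.912
finger_force: 5.9
```

```bash
python3 go.py .546 -.225 .0095 89.6; python3 seg.py
```

```text
tip [ 0.548  -0.0953  0.0099] yaw 89.49 tz [-0.08  -0.003 -0.997] q [ 0.36  1.02 -0.48  1.82  0.8   0.6  -0.66]
(np.float64(0.546), np.float64(-0.225), np.float64(0.0095), np.float64(89.6)) [-0.432 -0.003  0.003] -0.0003
tcp [ 0.5449 -0.0954 -0.029 ] 89.48
[    0     0   127   116 13598] zmed 0.021 [0.4439 0.0092] [0.057 0.076] 87.4
[ 397    0  115   90 8898] zmed 0.029 [0.6412 0.0094] [0.031 0.054] 80.5
[  136   218   259    59 11236] zmed 0.021 [ 0.5528 -0.0933] [0.114 0.035] 2.1
[ 195  305  131   36 4063] zmed 0.021 [ 0.5475 -0.1412] [0.083 0.029] 5.2
```

send_rows(rows="-0.05 0 0 0;-0.11 0 0 0;-0.18 -0.001 0.001 0;-0.25 -0.001 0.002 0;-0.32 -0.002 0.002 0;-0.38 -0.003 0.003 0;-0.432 -0.003 0.003 0;-0.432 -0.003 0.003 0")

```text
clock: 26.93
tool_pos: [0.5408, -0.2281, -0.0294]
eef_rot: [0.71, 0.703, -0.031, -0.027]
contact_force: [0.6, -4.0, 4.2]
opening: 0.913
finger_force: 6.1
```

send_rows(rows="0 0 0 0;0 0 0 0;0.06 0 0 0;0.13 0 0 0;0.2 0 0 0;0.2 0 0 0", jaw=-1)

```text
clock: 27.43
tool_pos: [0.5413, -0.1574, -0.0303]
eef_rot: [0.706, 0.707, -0.029, -0.03]
contact_force: [-0.1, 0.2, 1.0]
opening: 1.004
finger_force: 0.0
```

send_rows(rows="0 0 0 0;0 0 0 0;0 0 0 0;0 0 0 0;0 0 0 0;0 0 0 0;0 0 0 0", jaw=0.1)

```text
clock: 28.02
tool_pos: [0.5412, -0.1651, -0.0306]
eef_rot: [0.709, 0.704, -0.031, -0.028]
contact_force: [0.0, -0.0, 0.3]
opening: 0.496
finger_force: 0.0
```

```bash
python3 go.py .546 -.25 .0095 89.6
python3 - <<'E'
from h import *
p,d=eyes.snapshot('scene'); C=cloud('scene',d)
def seg(zl,zh,x0,x1,y0,y1):
    m=((d>0)&(C[...,2]>zl)&(C[...,2]<zh)&(C[...,0]>x0)&(C[...,0]<x1)&(C[...,1]>y0)&(C[...,1]<y1)).astype(np.uint8)
    n,l,st,ce=cv2.connectedComponentsWithStats(m)
    for i in range(1,n):
        if st[i,4]>40: r=cv2.minAreaRect(np.float32(C[l==i][:,:2])); print(st[i],np.round(r[0],4),np.round(r[1],3),round(r[2],1))
seg(.013,.028,.49,.60,-.5,-.15)
print('tray'); seg(.03,.048,.46,.63,-.53,-.22)
E
```

```text
tip [ 0.5444 -0.165   0.0082] yaw 89.64 tz [-0.083 -0.004 -0.997] q [ 0.48  1.04 -0.5   1.78  0.81  0.64 -0.53]
(np.float64(0.546), np.float64(-0.25), np.float64(0.0095), np.float64(89.6)) [-0.283  0.007 -0.004] 0.0001
[133 195  46  28 946] [ 0.546  -0.2699] [0.11  0.081] 88.8
tray
[ 59 181 107  45 859] [ 0.5476 -0.3786] [0.257 0.129] 89.2
```

send_rows(rows="-0.05 0.009 -0.002 0;-0.1 0.009 -0.003 0;-0.13 0.009 -0.003 0;-0.165 0.009 -0.003 0;-0.2 0.009 -0.003 0;-0.24 0.009 -0.003 0;-0.28 0.009 -0.003 0;-0.32 0.009 -0.003 0;-0.36 0.009 -0.003 0;-0.4 0.009 -0.003 0")

```text
clock: 28.9
tool_pos: [0.5431, -0.2861, -0.0295]
eef_rot: [0.709, 0.704, -0.031, -0.028]
contact_force: [0.4, 0.8, -1.0]
opening: 0.454
finger_force: 0.4
```

send_rows(rows="-0.04 0 0 0;-0.08 0 0 0;-0.12 0 0 0;-0.16 0 0 0;-0.19 0 0 0;-0.21 0 0 0;-0.21 0 0 0")

```text
clock: 29.48
tool_pos: [0.5424, -0.3501, -0.0293]
eef_rot: [0.709, 0.704, -0.031, -0.027]
contact_force: [0.2, -0.6, 0.7]
opening: 0.457
finger_force: 0.0
```

send_rows(rows="0.08 0 0 0;0.18 0 -0.05 0;0.25 -0.05 -0.2 0;0.35 -0.1 -0.35 0;0.47 -0.1 -0.37 0;0.6 -0.1 -0.37 0;0.72 -0.15 -0.37 0;0.85 -0.2 -0.37 0;0.97 -0.3 -0.37 0;1 -0.35 -0.37 0", jaw=-1)

```text
clock: 30.32
tool_pos: [0.4483, -0.0413, 0.0897]
eef_rot: [0.706, 0.707, -0.029, -0.028]
contact_force: [0.3, -0.3, -0.1]
opening: 0.999
finger_force: 0.0
```

```bash
cat > sc.py <<'E'
from h import *
p,d=eyes.snapshot('scene'); C=cloud('scene',d)
def seg(zl,zh,x0,x1,y0,y1):
    m=((d>0)&(C[...,2]>zl)&(C[...,2]<zh)&(C[...,0]>x0)&(C[...,0]<x1)&(C[...,1]>y0)&(C[...,1]<y1)).astype(np.uint8)
    n,l,st,ce=cv2.connectedComponentsWithStats(m)
    for i in range(1,n):
        if st[i,4]>40: r=cv2.minAreaRect(np.float32(C[l==i][:,:2])); print(st[i],np.round(r[0],4),np.round(r[1],3),round(r[2],1))
print('tray drives');seg(.013,.028,.49,.60,-.5,-.12)
print('tray'); seg(.03,.048,.46,.63,-.53,-.22)
print('desk');seg(.013,.028,.36,.62,-.12,.12)
E
python3 sc.py; python3 go.py .44 .075 .05 90
```

```text
tray drives
[140 189  17   5  41] [ 0.4915 -0.2998] [0.045 0.003] 89.6
[ 78 193  47  26 974] [ 0.5453 -0.4164] [0.082 0.112] 1.2
tray
[ 59 181 107  45 871] [ 0.5477 -0.3791] [0.257 0.127] 89.0
desk
[253 171  42  24 946] [0.4407 0.0342] [0.085 0.111] 1.6
tip [ 0.4462 -0.0393  0.129 ] yaw 90.33 tz [-0.087 -0.001 -0.996] q [ 0.34  0.75 -0.58  2.1   0.71  0.6  -0.75]
(np.float64(0.44), np.float64(0.075), np.float64(0.05), np.float64(90.0)) [0.381 0.004 0.264] 0.0009
```

send_rows(rows="0.14 0.002 0.05 0;0.27 0.003 0.12 0;0.381 0.004 0.2 0.0009;0.381 0.004 0.264 0.0009;0.381 0.004 0.264 0.0009;0.381 0.004 0.264 0.0009")

```text
clock: 30.87
tool_pos: [0.4437, 0.0668, 0.0091]
eef_rot: [0.71, 0.703, -0.032, -0.028]
contact_force: [-0.2, -0.7, -0.4]
opening: 1.002
finger_force: 0.0
```

```bash
python3 seg.py; python3 go.py .44 .0745 .03 90 .44 .0745 .0095 90
```

```text
tcp [0.4437 0.0668 0.0091] 89.44
[  60    0  152   44 3456] zmed 0.020 [0.3675 0.1983] [0.026 0.098] 85.4
[ 194  188  118   89 9792] zmed 0.021 [0.4398 0.0592] [0.081 0.067] 0.5
[ 204  305  102   22 1986] zmed 0.021 [ 0.4398 -0.006 ] [0.08  0.023] 0.3
tip [0.4476 0.0662 0.0487] yaw 89.33 tz [-0.083 -0.006 -0.997] q [ 0.    0.88 -0.39  2.12  0.85  0.38 -1.11]
(np.float64(0.44), np.float64(0.0745), np.float64(0.03), np.float64(90.0)) [ 0.028 -0.02   0.064] -0.0019
(np.float64(0.44), np.float64(0.0745), np.float64(0.0095), np.float64(90.0)) [ 0.028 -0.015  0.132] -0.0019
```

send_rows(rows="0 0 0 0;0 0 0 0")

```text
clock: 31.08
tool_pos: [0.4453, 0.0658, 0.0104]
eef_rot: [0.712, 0.701, -0.03, -0.027]
contact_force: [0.3, 1.2, -0.1]
opening: 0.995
finger_force: 0.0
```

```bash
python3 go.py .44 .0745 .03 90 .44 .0745 .0095 90
```

```text
tip [0.4485 0.0659 0.0493] yaw 89.19 tz [-0.081 -0.004 -0.997] q [ 0.    0.88 -0.4   2.12  0.85  0.38 -1.11]
(np.float64(0.44), np.float64(0.0745), np.float64(0.03), np.float64(90.0)) [ 0.029 -0.023  0.066] -0.0022
(np.float64(0.44), np.float64(0.0745), np.float64(0.0095), np.float64(90.0)) [ 0.029 -0.018  0.134] -0.0022
```

send_rows(rows="0.029 -0.024 0 -0.0022;0.029 -0.024 0 -0.0022;0.029 -0.023 0.04 -0.0022;0.029 -0.023 0.05 -0.0022")

```text
clock: 31.42
tool_pos: [0.4369, 0.0751, -0.0051]
eef_rot: [0.706, 0.707, -0.03, -0.028]
contact_force: [0.5, 0.2, -0.3]
opening: 1.001
finger_force: 0.0
```

```bash
python3 go.py .44 .0745 .0095 90; python3 seg.py
```

```text
tip [0.4401 0.0753 0.0338] yaw 90.07 tz [-0.082 -0.004 -0.997] q [-0.05  0.91 -0.34  2.15  0.9   0.32 -1.16]
(np.float64(0.44), np.float64(0.0745), np.float64(0.0095), np.float64(90.0)) [-0.002  0.006  0.081] 0.0002
tcp [ 0.4369  0.0751 -0.0051] 90.06
[  55    0  170   50 4752] zmed 0.020 [0.3685 0.1994] [0.027 0.101] 85.8
[ 199  206  125   71 8336] zmed 0.021 [0.4395 0.0679] [0.08  0.049] 0.7
[333 225  42  50 876] zmed 0.041 [0.4883 0.0809] [0.025 0.012] 54.1
[ 205  305  113   36 3511] zmed 0.021 [0.4398 0.0075] [0.083 0.034] 5.3
```

send_rows(rows="0 0.003 0.03 0;0 0.005 0.055 0;0 0.006 0.081 0;0 0.006 0.081 0")

```text
clock: 31.8
tool_pos: [0.4359, 0.0755, -0.0302]
eef_rot: [0.706, 0.707, -0.031, -0.028]
contact_force: [0.9, 0.2, -0.0]
opening: 1.0
finger_force: 0.0
```

send_rows(rows="0 0 0 0;0 0 0 0;0 0 0 0;0 0 0 0", jaw=-0.6, force=6)

```text
clock: 32.13
tool_pos: [0.4363, 0.0758, -0.0291]
eef_rot: [0.706, 0.707, -0.031, -0.028]
contact_force: [-0.2, 0.7, -0.1]
opening: 0.912
finger_force: 5.9
```

```bash
python3 go.py .546 .03 .0095 89.6 .546 -.225 .0095 89.6
```

```text
tip [0.4395 0.0759 0.0097] yaw 90.12 tz [-0.083 -0.004 -0.997] q [-0.1   0.95 -0.27  2.15  0.95  0.24 -1.21]
(np.float64(0.546), np.float64(0.03), np.float64(0.0095), np.float64(89.6)) [-0.154  0.354 -0.028] 0.0015
(np.float64(0.546), np.float64(-0.225), np.float64(0.0095), np.float64(89.6)) [-1.004  0.352 -0.025] 0.0015
```

send_rows(rows="-0.03 0.02 -0.002 0;-0.08 0.055 -0.004 0;-0.14 0.095 -0.008 0;-0.2 0.135 -0.011 0.0015;-0.27 0.185 -0.014 0.0015;-0.34 0.23 -0.018 0.0015;-0.41 0.28 -0.022 0.0015;-0.47 0.32 -0.025 0.0015;-0.52 0.354 -0.027 0.0015;-0.52 0.354 -0.027 0.0015")

```text
clock: 32.97
tool_pos: [0.5453, -0.0845, -0.0294]
eef_rot: [0.711, 0.702, -0.031, -0.026]
contact_force: [1.4, -2.1, 1.0]
opening: 0.916
finger_force: 5.9
```

```bash
python3 go.py .547 -.225 .0095 89.6
```

```text
tip [ 0.5484 -0.0843  0.0095] yaw 89.23 tz [-0.08  -0.006 -0.997] q [ 0.35  1.03 -0.5   1.82  0.82  0.61 -0.7 ]
(np.float64(0.547), np.float64(-0.225), np.float64(0.0095), np.float64(89.6)) [-0.469  0.002  0.003] -0.001
```

send_rows(rows="-0.05 0 0 0;-0.12 0 0 0;-0.19 0.001 0.001 0;-0.26 0.001 0.002 0;-0.33 0.002 0.002 0;-0.4 0.002 0.003 0;-0.455 0.002 0.003 0;-0.455 0.002 0.003 0")

```text
clock: 33.63
tool_pos: [0.5426, -0.2194, -0.0294]
eef_rot: [0.71, 0.703, -0.031, -0.027]
contact_force: [-0.6, -2.5, 2.2]
opening: 0.913
finger_force: 6.0
```

send_rows(rows="0 0 0 0;0 0 0 0;0.06 0 0 0;0.13 0 0 0;0.2 0 0 0;0.2 0 0 0", jaw=-1)

```text
clock: 34.13
tool_pos: [0.5436, -0.1477, -0.0297]
eef_rot: [0.706, 0.707, -0.028, -0.03]
contact_force: [-0.9, 1.3, -0.3]
opening: 1.0
finger_force: 0.0
```

send_rows(rows="0 0 0 0;0 0 0 0;0 0 0 0;0 0 0 0;0 0 0 0;0 0 0 0;0 0 0 0", jaw=0.1)

```text
clock: 34.72
tool_pos: [0.5431, -0.1567, -0.0302]
eef_rot: [0.709, 0.704, -0.031, -0.028]
contact_force: [0.0, 0.1, 0.8]
opening: 0.494
finger_force: 0.0
```

```bash
python3 sc.py; python3 go.py .547 -.2625 .0095 89.6
```

```text
tray drives
[ 78 193  47  26 976] [ 0.5447 -0.4166] [0.11  0.082] 89.5
[136 196  46  27 954] [ 0.5474 -0.2622] [0.11 0.08] 86.4
tray
[ 59 181 107  45 867] [ 0.5467 -0.3787] [0.257 0.129] 89.6
desk
tip [ 0.5463 -0.1564  0.0087] yaw 89.57 tz [-0.083 -0.004 -0.997] q [ 0.48  1.04 -0.52  1.78  0.83  0.65 -0.56]
(np.float64(0.547), np.float64(-0.2625), np.float64(0.0095), np.float64(89.6)) [-0.354  0.005 -0.002] -0.0001
```

send_rows(rows="-0.04 0.004 -0.001 0;-0.08 0.004 -0.002 0;-0.12 0.004 -0.002 0;-0.16 0.004 -0.002 0;-0.2 0.004 -0.002 0;-0.24 0.004 -0.002 0;-0.27 0.004 -0.002 0;-0.3 0.004 -0.002 0;-0.33 0.004 -0.002 0;-0.33 0.004 -0.002 0")

```text
clock: 35.6
tool_pos: [0.5433, -0.2583, -0.0294]
eef_rot: [0.71, 0.703, -0.031, -0.027]
contact_force: [0.7, -0.8, -0.3]
opening: 0.449
finger_force: 0.0
```

send_rows(rows="0.05 0 0 0;0.15 0 0 0;0.25 0 -0.1 0;0.3 0 -0.25 0;0.35 0 -0.4 0;0.35 0 -0.4 0;0.35 0 -0.4 0")

```text
clock: 36.18
tool_pos: [0.5578, -0.1477, 0.0938]
eef_rot: [0.708, 0.705, -0.028, -0.025]
contact_force: [0.3, -0.8, -1.1]
opening: 0.45
finger_force: 0.0
```

```bash
python3 sc.py
python3 - <<'E'
from h import *
s=sensors.get_state(); print(s['clock'],s['tool_pos'],s['contact_force'])
p,d=eyes.snapshot('scene'); C=cloud('scene',d)
# latch lever and dock drive in scene view
m=(d>0)&(C[...,2]>.012)&(C[...,2]<.025)&(C[...,0]>.53)&(C[...,0]<.6)&(C[...,1]>.19)&(C[...,1]<.24); P=C[m]
for x in np.arange(.535,.6,.01):
    k=P[abs(P[:,0]-x)<.005]; print(round(x,3),len(k),k[:,1].min().round(4) if len(k) else '')
t,dt=eyes.snapshot('top'); D=cloud('top',dt)
for nm,(x,y,h,r) in dict(mouse=(.6442,.0412,.012,.08),case=(.3633,.2248,.012,.07),mug=(.7385,-.3167,.03,.07),lens=(.7325,.2955,.03,.06),succ=(.8018,.0705,.03,.06)).items():
    m=(dt>0)&(D[...,2]>h)&(D[...,2]<.12)&(np.hypot(D[...,0]-x,D[...,1]-y)<r); q=cv2.minAreaRect(np.float32(D[m][:,:2])); print(nm,(np.array(q[0])-[x,y]).round(4))
E
```

```text
tray drives
[  72  193   86   28 1927] [ 0.5453 -0.3794] [0.222 0.083] 89.0
tray
[ 59 181 107  45 856] [ 0.5471 -0.3797] [0.258 0.129] 89.3
desk
36.2333 [ 0.55565738 -0.1495869   0.09136183] [-0.49140799 -0.8755101  -0.95405868]
0.535 32 0.2114
0.545 35 0.2112
0.555 34 0.2108
0.565 33 0.2099
0.575 30 0.2096
0.585 42 0.2087
0.595 45 0.2083
mouse [-0.      0.0002]
case [0.     0.0001]
mug [-0.011  -0.0021]
lens [ 0.     -0.0005]
succ [-0.0001  0.0005]
```

Run:
```python
from h import *
from plant import finish_job
t,dt=eyes.snapshot('top'); d0=np.load('pics/top0d.npy')
for dd in (d0,dt):
    D=cloud('top',dd); m=(dd>0)&(D[...,2]>.08)&(D[...,2]<.12)&(np.hypot(D[...,0]-.7385,D[...,1]+.3167)<.06); print(D[m].mean(0),m.sum())
print(finish_job())
```

```text
[ 0.73078469 -0.32344447  0.09077772] 207
[ 0.7318442  -0.32256114  0.09093762] 206
the job is handed in; nothing more can be done
None
```

I handed the job in at about 36 s: drive_a is home in the dock with the latch shut across it, both strip-sticker drives are inside the tray, and camera checks show no shift of the mouse, card case, mug, lens or succulent (the phone was not measured); no verdict came back from the hand-in.

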